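# Fit the vial carousel and lock it with its horseshoe clip

## Robot

A 7-joint arm with a two-finger parallel gripper is mounted at the origin on a cart in front of the work surface, level with it; the furniture and walls round the work are solid. World frame = base frame: x ahead of the robot, y to its left, z up, the work surface at z = 0. Lengths are in m, angles in rad, forces in N, time in s.
With the tool pointing down it reaches from about 0.425 to 0.875 m from the base axis. Payload 4.7 kg.
Tool frame: the origin (TCP) lies at the very end of the fingers, on their centre line; the grasp point (between the pads) lies behind it (ctrl.tcp_to_grasp is the y of the grasp point in the tool frame, in m); y points along the fingers, x is the direction in which the jaws open and shut, and the axes are right-handed (so a half turn about y gives the same grasp; the last joint's range is limited). The gripper opens to 87 mm and grips with 3 to 60 N. Pads are 19 mm wide; open, the fingers measure 117 mm over their backs; the gripper's body (75 mm by 190 mm) begins 51 mm behind the grasp point.
Start: joints at [-1.144, 0.321, -0.07, 1.45, 0.023, 1.371, -0.057], TCP at [0.261, 0.595, 0.223] pointing down, gripper open.
Joint ranges: [-2.86, 2.86], [-0.3, 2.09], [-1.38, 1.24], [0.06, 2.45], [-1.56, 4.7], [0.09, 2.05], [-2.69, 2.69]. Speed limits (rad/s): [2.57, 2.57, 3.14, 3.14, 3.14, 3.14, 3.14].

## Interface

Orientations are given as a rotation vector (axis times angle).
In Python, from bench import ctrl, get_image, workorder gives the robot as it stands.
- The arm moves only by the tool drive_tool, never from a script. Its argument "increments" is text: rows parted by semicolons, each of 5 numbers parted by spaces: the shift along the tool's x, y, z in mm, then the turn about the tool's y in degrees, then the closure in counts, from 0 (fully open) to 255 (shut). In form: tx ty tz yaw fingers; .... A call has 1 to 20 rows; each row shifts and turns the commanded pose from where the row before left it, along the tool's axes as they then stand; what a row does not reach is not made up. A row lasts 1/8 s, in which the tool goes at most 62.5 mm and 10.7 degrees, less where a joint would pass 70% of its speed; a pose out of reach is approached as far as the arm can. A call is refused whole if a number of a shift passes 62.5 or a number of a turn 10.7, either way. A call with a gripper value outside its range is refused whole. The fingers move at their own pace and stop on an object; "squeeze" is the grip in N (left out, the last holds). Time passes only in rows, so rows that do not move let the fingers close. It gives the time, the measured TCP pose, the force and the opening at its end, in the units of the state.
- ctrl.get_state(): the state, without advancing time (a new reading comes with each control period).
- get_image(name): name is "scene" or "top" or "wrist"; returns a dict with "img" (420x560x3 uint8, red, green, blue), "mtx" (3x3 intrinsics, pixels), "camera_from_world" (4x4, takes a point from world to camera coordinates). Camera axes: x right, y up, looking along -z (the intrinsics and any distortion apply to the point x, -y, -z); pixel columns grow to the right and rows downward; lengths in m; the calibration is good to about 2 mm. The wrist camera is an equidistant fisheye: a pixel r from the principal point sees the ray r / f radians off the axis. A picture is of the moment at which its call begins. There is no depth.
- workorder.close_job(): hands the job in, once; it reports no verdict.
The state is a dict: "time": time; "joint_positions": joint angles; "qd": joint speeds; "joint_torque": joint torques, N m; "position": TCP position; "tool_rot": TCP orientation; "ft_force": force on the tool from outside, world axes, zero at the start; "torque": the same for the moment, N m; "grip_width": opening from 0.0 (shut) to 1.0 (fully open).
Only numpy, scipy, OpenCV 4.12 (cv2) and the standard library are available. Lean on these libraries where they do the work, as an engineer would, in place of code of your own. Each camera call takes 0.05 s, during which the arm holds its last target.

## Task

Set the vial carousel on the rotator's spindle so that it sits flat on the drive plate. Then lock it with the horseshoe clip: press the clip down on the carousel's hub against the sprung plate, feel for the groove under the spindle's head (its height differs by some mm from one rotator to the next), push the clip sideways into it until it is fully home, and let go, so that the clip alone holds the carousel down. Be gentle, never force the clip, and leave the other things on the bench where they are.

Things in the scene. Friction and masses are not known exactly. Their poses are not given: they have to be found in the camera images.
- rotator: Vial rotator fixed to the bench: white housing 150x150 mm, 32 mm high, front panel with knob and rocker towards -x. Origin under the spindle's axis, on the bench; z up. A rubber-faced round drive plate, 90 mm across, lies on a vertical spring; the upright steel spindle stands through its middle.
- plate_top (a point): Point on the spindle's axis at the height of the free drive plate's top, 46 mm above the bench. The spindle's height is set by a jam nut and is not reported: the flat underside of its head lies 27 to 36.5 mm above this point. Head: 22 mm across, 6.5 mm high, then a cone to 11 mm across, top 15 mm above the underside.
- hub_top (a point): Centre of the hub's flat top, 34 mm above the carousel's underside; the clip lies on this face. Below the spindle's head is the groove, 5.6 mm high round a core 14 mm across, then shaft of 22 mm again. With the carousel on the free plate this face stands above the groove's place: it must be pressed down 1.5 to 11 mm (unknown) before the clip passes under the head.
- carousel_hub (a point): Centre of the round upright hub of the loose carousel, on its axis, 23 mm above its underside; z up. Hub: aluminium, 40 mm across (collar 48 mm across up to 10 mm above the underside), flat top 34 mm above the underside, bore 25 mm right through. Disc: grey, 130 mm across, 6 mm thick, six vial holes. 0.2 to 0.3 kg. Starts flat on the bench at the left.
- clip_grip (a point): Centre of the clip's black thumb grip, an upright block 14x14 mm and 30 mm tall, 15 mm above the clip's underside; grasp it across its sides (y). x points from the grip to the open mouth, z up. The loose clip (46 g) lies flat on the bench between rotator and carousel, turned by up to 40 degrees. It may enter the groove from any side.
- clip_bore (a point): Centre of the clip's horseshoe, 32 mm ahead (+x) of the grip's axis, 2 mm above its underside. Steel, 4 mm thick, 31 mm across, inner diameter 14.8 mm, mouth 9 mm wide between round tips. Its tips touch the head's rim (too high) or the shaft (too low) at 20 mm from the axis, the core at 14.5 mm; then 5 to 10 N, friction included, spreads the jaws, and at 0 it butts. Over 20 N harms it.
- drive_plate (a joint): How far the sprung drive plate is pressed down, in m: 0 free, hard stop at 0.013. With the carousel on it, 2 to 3 N on the hub start it, and 0.35 N more per mm. With the clip home and let go, the spring holds the clip against the head and this stays at 0.0015 to 0.011, as the spindle is set.
- vial_0: Bystander, to be left alone: capped glass sample vial, 24 mm across and 50 mm tall, standing to the right of the rotator. Origin at the centre of its underside.
- vial_1: Bystander, to be left alone: second capped sample vial, 24 mm across, 50 mm tall. Origin at the centre of its underside.
- vial_2: Bystander, to be left alone: third capped sample vial, 24 mm across, 50 mm tall. Origin at the centre of its underside.
- forceps: Bystander, to be left alone: blunt steel forceps, 132 mm long, 9 mm high, lying between the microscope and the clip. Origin at the centre of its underside.
- tally_counter: Bystander, to be left alone: hand tally counter, 29x42x45 mm, by the slide box. Origin at the centre of its underside.
- petri_bench: Bystander, to be left alone: clear petri dish, 93 mm across and 15 mm high, behind the carousel. Origin at the centre of its underside.
- pen_1: Bystander, to be left alone: thick pen, 135 mm long, lying at the left of the bench. Origin at the centre of its underside.

How it is judged:
On the way, in this order (a step that is already met when the one before it is completed fails the run):
1. the carousel sits flat on the drive plate, round the spindle (horizontal distance between carousel_hub and plate_top below 0.0035 m and z of carousel_hub in the frame of plate_top below 0.0245 m and angle between carousel_hub's own z axis and vertical below 0.05 rad), for 0.2 s.
2. the clip is fully home in the spindle's groove (horizontal distance between clip_bore and plate_top below 0.002 m and z of clip_bore in the frame of hub_top between 0.0005 and 0.0045 m and angle between clip_bore's own z axis and vertical below 0.1 rad), for 0.2 s.
At the end, for the whole second after the job is handed in: The clip sits level in the groove, its centre within 2 mm of the spindle's axis, and, let go, it alone holds the carousel, flat on the drive plate and round the spindle, pressed down by at least 1 mm against the plate's spring (all of step 2 and value of joint drive_plate between 0.001 and 0.0125 m and horizontal distance between carousel_hub and plate_top below 0.0035 m and angle between carousel_hub's own z axis and vertical below 0.05 rad and velocity of joint drive_plate below 0.005 m/s); the robot touches nothing.
It fails at once if the clip is forced: more than 22 N between it and the rotator or the carousel (contact force between clip and rotator above 22 N or contact force between clip and carousel above 22 N).
It fails at once if the carousel is slammed or forced on the rotator (more than 40 N) (contact force between carousel and rotator above 40 N).
It fails at once if the robot presses on the rotator itself (more than 15 N) (contact force between any of the arm, the fingers and rotator above 15 N).
It fails at once if a bystander is pushed away or knocked over (distance of any of vial_0, vial_1, vial_2, forceps, tally_counter, petri_bench, pen_1 from where it was at the start of the episode above 0.02 m or angle between any of vial_0, vial_1, vial_2's own z axis and vertical above 0.5 rad).
It also fails if it takes over 72 s, if anything falls off the work surface, if the arm or the gripper's body presses on something with over 40 N, if the wrist force passes 120 N, or if a joint passes its speed limit or range.

## Working session

There is one attempt and no reset: what is moved stays moved. The work goes in short steps, Python scripts to look and compute and a tool call to move; the robot and the scene stay as the last step left them, time stands still between calls to the robot, and variables do not carry over. Pictures are saved under pics/ and viewed, and the job is handed in when it is done.

Besides the shell and the picture viewer there is one more tool, called after "Emit:" in YAML: its name, and indented under it one key for each argument. drive_tool: Moves the arm, as the interface text tells. Its arguments: {"type":"object","properties":{"increments":{"type":"string"},"squeeze":{"type":"number"}},"required":["increments"]}

```bash
ls; mkdir -p pics
python3 - <<'E'
from bench import ctrl,get_image
import cv2,numpy as np
s=ctrl.get_state();print(s,ctrl.tcp_to_grasp)
for n in ['scene','top','wrist']:
    d=get_image(n);cv2.imwrite(f'pics/{n}0.png',d['img'][:,:,::-1]);print(n,d['mtx'].tolist(),np.round(d['camera_from_world'],4).tolist(),[k for k in d])
E
```

```text
pics
{'time': 0.0, 'joint_positions': array([-1.14390612,  0.32179565, -0.07006991,  1.45170892,  0.02258287,
        1.37074791, -0.05691835]), 'qd': array([-5.83918398e-04, -8.34962601e-05,  3.68846871e-04, -2.24321402e-03,
        4.96615991e-04,  2.10716564e-04, -7.54068307e-05]), 'joint_torque': array([ 6.15458430e-05, -4.91287315e+01, -4.03723642e-01, -3.12531531e+01,
       -6.38803001e-02,  4.33986972e-02,  1.63577861e-04]), 'position': array([0.26058513, 0.59487637, 0.2214621 ]), 'tool_rot': array([-1.37778848, -0.8988783 ,  0.90137764]), 'ft_force': array([-0.49552637, -0.51994304,  0.23445305]), 'torque': array([-0.00546279, -0.02470623,  0.04321473]), 'grip_width': 0.9961448201891205} -0.0187
scene [[462.1215972047523, 0.0, 277.29556816089445], [0.0, 462.1215972047523, 209.0083508258411], [0.0, 0.0, 1.0]] [[0.887, -0.4616, -0.011, -0.3886], [0.2026, 0.3679, 0.9075, -0.1699], [-0.4149, -0.8072, 0.4198, -1.2809], [0.0, 0.0, 0.0, 1.0]] ['img', 'mtx', 'camera_from_world']
top [[455.6679757865853, 0.0, 281.10160835632865], [0.0, 455.6679757865853, 211.8076618031524], [0.0, 0.0, 1.0]] [[-0.0189, -0.9998, 0.0011, 0.0858], [0.9795, -0.0183, 0.2006, -0.5026], [-0.2006, 0.0049, 0.9797, -1.1962], [0.0, 0.0, 0.0, 1.0]] ['img', 'mtx', 'camera_from_world']
wrist [[325.19226210127806, 0.0, 275.5023016668456], [0.0, 325.19226210127806, 207.64624206457967], [0.0, 0.0, 1.0]] [[0.4028, 0.9153, -0.0017, -0.6497], [-0.8796, 0.3866, -0.2771, 0.0326], [-0.253, 0.1131, 0.9608, -0.3901], [0.0, 0.0, 0.0, 1.0]] ['img', 'mtx', 'camera_from_world']
```

View pics/top0.png

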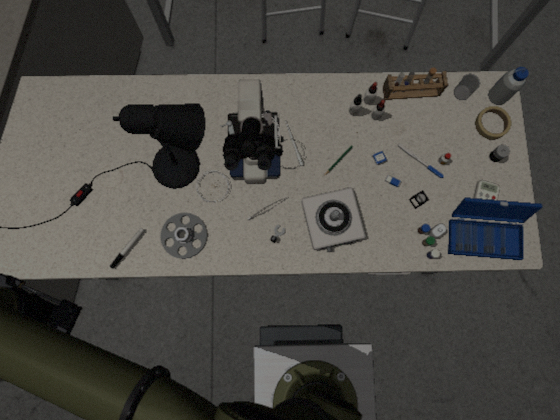

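View pics/scene0.png

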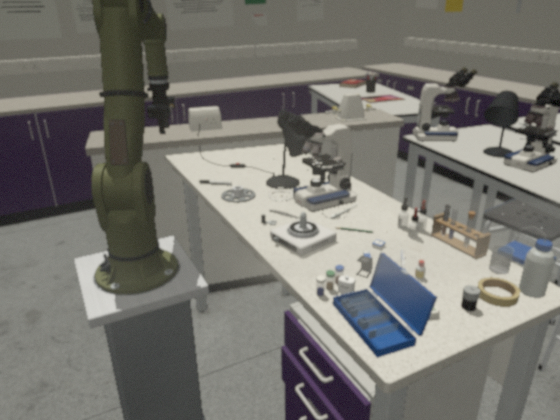

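View pics/wrist0.png

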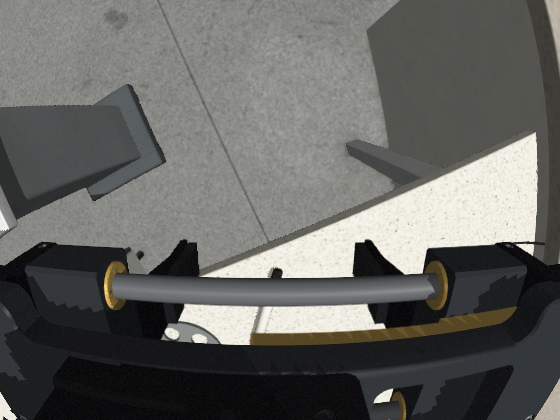

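The top view shows the carousel hub near (184,234), the clip near (278,234) and the spindle near (336,215). I'll zoom in and localise each.

```bash
cat > h.py <<'E'
import numpy as np,cv2
from bench import ctrl,get_image
from scipy.spatial.transform import Rotation as R
def ray(d,u,v,wrist=False):
    K=d['mtx'];T=d['camera_from_world']
    x=(u-K[0,2])/K[0,0];y=(v-K[1,2])/K[1,1]
    if wrist:
        r=np.hypot(x,y)+1e-12;p=np.array([x/r*np.sin(r),-y/r*np.sin(r),-np.cos(r)])
    else: p=np.array([x,-y,-1.])
    o=-T[:3,:3].T@T[:3,3];return o,T[:3,:3].T@p
def onz(d,u,v,z,wrist=False):
    o,r=ray(d,u,v,wrist);return o+r*(z-o[2])/r[2]
def proj(d,P,wrist=False):
    K=d['mtx'];T=d['camera_from_world'];P=np.atleast_2d(P)
    p=P@T[:3,:3].T+T[:3,3];x,y,z=p[:,0],-p[:,1],-p[:,2]
    if wrist:
        rr=np.hypot(x,y);th=np.arctan2(rr,z);x,y=x/rr*th,y/rr*th
    else: x,y=x/z,y/z
    return np.c_[K[0,0]*x+K[0,2],K[1,1]*y+K[1,2]]
def crop(d,u0,v0,u1,v1,s,name):
    im=d['img'][v0:v1,u0:u1,::-1];cv2.imwrite('pics/'+name,cv2.resize(im,None,fx=s,fy=s,interpolation=cv2.INTER_CUBIC))
def st():
    s=ctrl.get_state();m=R.from_rotvec(s['tool_rot']).as_matrix()
    print('t',s['time'],'pos',np.round(s['position'],4),'F',np.round(s['ft_force'],2),'T',np.round(s['torque'],2),'w',round(s['grip_width'],3));print(np.round(m,3));print(np.round(s['joint_positions'],3));return s,m
E
python3 - <<'E'
from h import *
d=get_image('top')
crop(d,140,180,380,280,3.3,'topz.png')
crop(d,140,195,230,275,8,'topc.png')
crop(d,260,180,380,260,6.6,'tops.png')
for n,p in dict(car=(184,234,.034),disc=(184,235,.006),clip=(278,234,.004),sp=(336,215,.085),hous=(335,217,.032)).items(): print(n,onz(d,*p))
st()
E
```

```text
car [0.45037644 0.34404129 0.034     ]
disc [0.45197638 0.34988874 0.006     ]
clip [0.45017112 0.0859835  0.004     ]
sp [ 0.48576972 -0.069225    0.085     ]
hous [ 0.49051499 -0.07297348  0.032     ]
t 0.2 pos [0.2607 0.5951 0.2219] F [0.08 0.32 0.12] T [ 0.03 -0.02  0.02] w 1.004
[[ 0.401 -0.    -0.916]
 [ 0.916 -0.001  0.401]
 [-0.001 -1.    -0.   ]]
[-1.144  0.322 -0.07   1.451  0.023  1.371 -0.057]
```

View pics/topc.png

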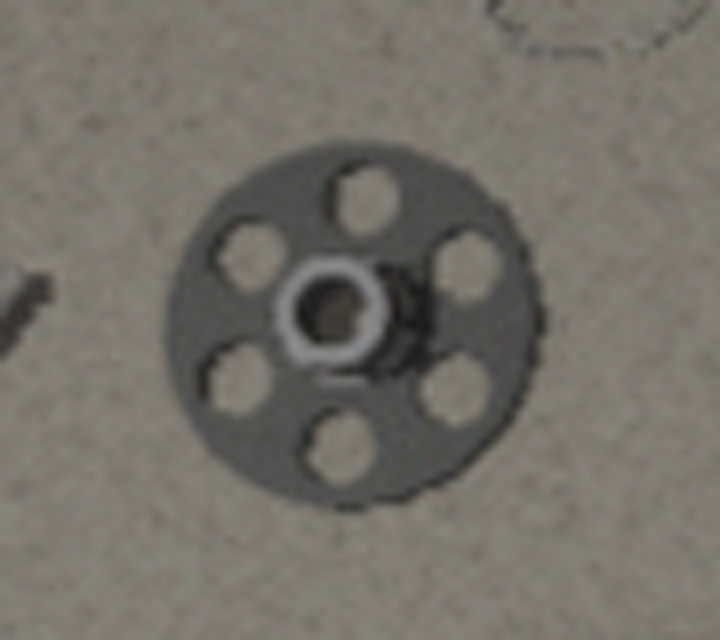

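View pics/tops.png

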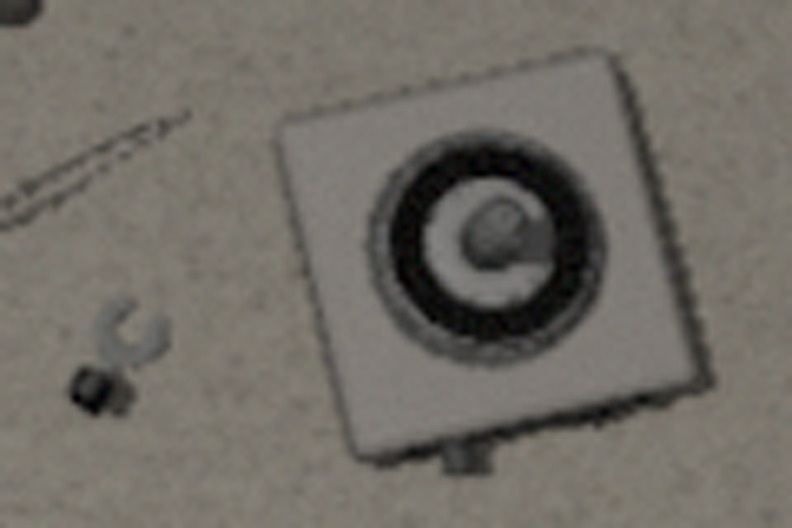

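Run:
```python
from h import *
d=get_image('top')
f=lambda u,v,s,a,b:((u+.5)/s-.5+a,(v+.5)/s-.5+b)
P=dict(hub=(f(332,312,8,140,195),.034),disc=(f(354,325,8,140,195),.006),bore=(f(133,331,6.6,260,180),.004),grip=(f(90,390,6.6,260,180),.03),plate=(f(489,245,6.6,260,180),.046),headtop=(f(508,213,6.6,260,180),.092))
for k,(p,z) in P.items(): print(k,np.round(p,1),np.round(onz(d,*p,z),4))
cs=[onz(d,*f(u,v,6.6,260,180),.032) for u,v in [(275,125),(605,48),(360,458),(708,385)]]
print(np.round(cs,4),np.mean(cs,0))
```

```text
hub [181.1 233.6] [0.4517 0.3521 0.034 ]
disc [183.8 235.2] [0.4515 0.3504 0.006 ]
bore [279.7 229.7] [0.4623 0.0809 0.004 ]
grip [273.2 238.7] [0.4334 0.0993 0.03  ]
plate [333.7 216.7] [ 0.4888 -0.0676  0.046 ]
headtop [336.5 211.8] [ 0.4929 -0.0701  0.092 ]
[[ 0.5449  0.0192  0.032 ]
 [ 0.5759 -0.1223  0.032 ]
 [ 0.4026 -0.0121  0.032 ]
 [ 0.4304 -0.158   0.032 ]] [ 0.48846352 -0.06830765  0.032     ]
```

Emit:
drive_tool:
  increments: "-9.8 6 -18.2 0 0;-9.8 6 -18.2 0 0;-9.8 6 -18.2 0 0;-9.8 6 -18.2 0 0;-9.8 6 -18.2 0 0;-9.8 6 -18.2 0 0;-9.8 6 -18.2 0 0;-9.8 6 -18.2 0 0;-9.8 6 -18.2 0 0;-9.8 6 -18.2 0 0;-9.8 6 -18.2 0 0;-9.8 6 -18.2 0 0;-9.8 6 -18.2 0 0;-9.8 6 -18.2 0 0;-9.7 6 -18 0 0;0 0 0 0 0;0 0 0 0 0"
  squeeze: 20

```text
time: 2.38
position: [0.4513, 0.3522, 0.1327]
tool_rot: [-1.376, -0.901, 0.9]
ft_force: [-0.2, 0.1, 0.4]
grip_width: 0.997
```

Run:
```python
from h import *
s,m=st()
d=get_image('wrist');cv2.imwrite('pics/w1.png',d['img'][:,:,::-1])
T=d['camera_from_world'];print('cam',-T[:3,:3].T@T[:3,3])
print(proj(d,[s['position'],[.4516,.351,.034],[.4515,.3505,.006]],True))
```

```text
t 2.375 pos [0.4513 0.3522 0.1327] F [-0.19  0.08  0.37] T [-0.02 -0.03 -0.  ] w 0.997
[[ 0.401 -0.    -0.916]
 [ 0.916  0.001  0.401]
 [ 0.001 -1.     0.001]]
[-0.794  0.217  0.097  1.766 -0.024  1.159  0.469]
cam [0.38233485 0.38299015 0.29395662]
[[274.45796099 259.02241294]
 [273.56333657 209.35833725]
 [273.17367299 200.86652868]]
```

View pics/w1.png

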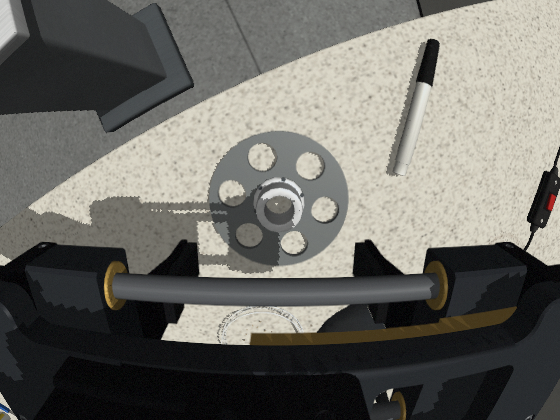

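Run:
```python
from h import *
d=get_image('wrist');crop(d,200,120,360,280,4,'w1z.png')
```

```text
(no output)
```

View pics/w1z.png

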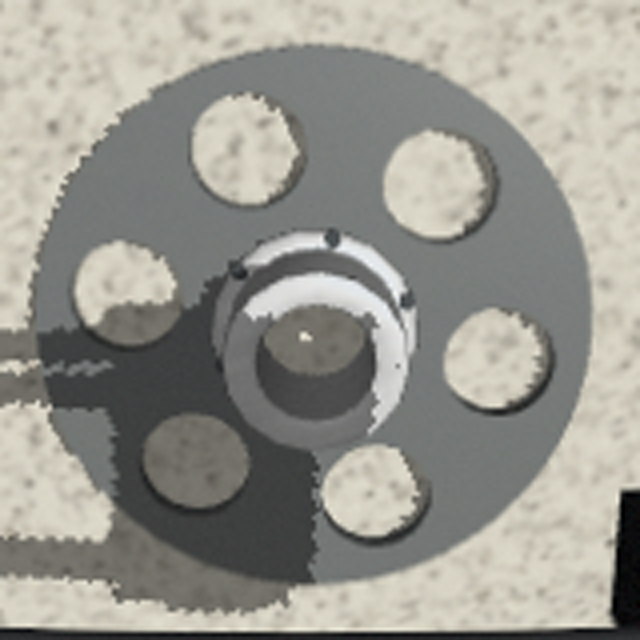

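Run:
```python
from h import *
d=get_image('wrist');s=ctrl.get_state();m=R.from_rotvec(s['tool_rot']).as_matrix()
for p,z in [((279.0,209.8),.034),((277.8,198.2),.006)]:
    P=onz(d,*p,z,True);print(P,m.T@(P-s['position']))
```

```text
[0.45361195 0.35544603 0.034     ] [ 0.00354099  0.09888539 -0.00114035]
[0.45073423 0.35584268 0.006     ] [0.00273273 0.1268852  0.00165183]
```

Emit:
drive_tool:
  increments: "1.5 20 0 0 0;0 20 0 0 0;0 20 0 0 0;0 20 0 0 0;0 20 0 0 0;0 12 0 0 0;0 7 0 0 0;0 0 0 0 0;0 0 0 0 0;0 0 0 0 255;0 0 0 0 255;0 0 0 0 255;0 0 0 0 255;0 0 0 0 255;0 0 0 0 255"
  squeeze: 20

```text
time: 4.4
position: [0.4525, 0.3531, 0.0136]
tool_rot: [-1.376, -0.901, 0.9]
ft_force: [0.2, 0.5, -0.9]
grip_width: 0.449
```

Run:
```python
from h import *
s,m=st()
d=get_image('wrist');crop(d,180,120,380,280,4,'w2.png')
```

```text
t 4.4 pos [0.4525 0.3531 0.0136] F [ 0.16  0.51 -0.86] T [ 0.1  -0.03  0.02] w 0.449
[[ 0.401  0.    -0.916]
 [ 0.916  0.     0.401]
 [ 0.001 -1.    -0.   ]]
[-0.787  0.352  0.091  1.861 -0.039  0.93   0.48 ]
```

View pics/w2.png

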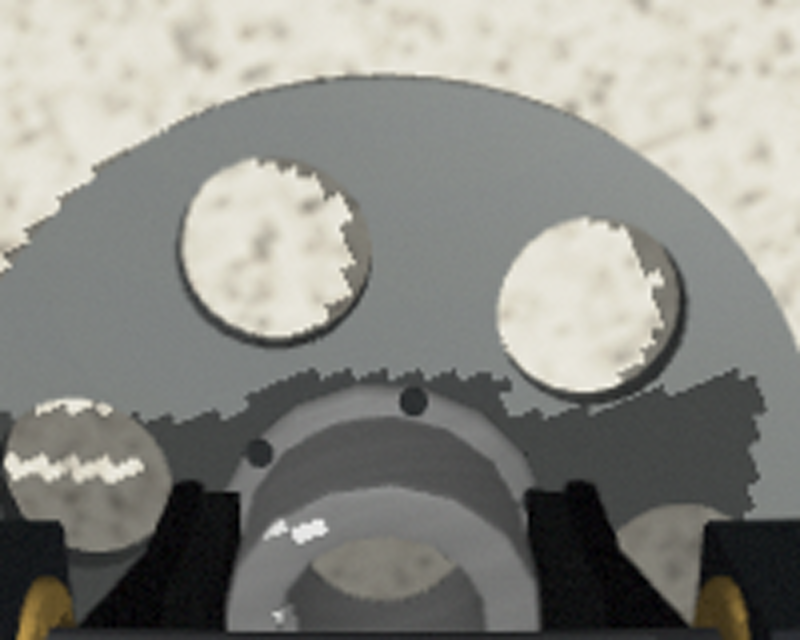

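Emit:
drive_tool:
  increments: "0 -8 0 0 255;0 -20 0 0 255;0 -20 0 0 255;0 -20 0 0 255;0 -20 0 0 255;0 -20 0 0 255;0 -15 0 0 255;-10 -8 -5 0 255;-17 0 -9.5 0 255;-19 0 -10.5 0 255;-19 0 -10.5 0 255;-19 0 -10.5 0 255;-19 0 -10.5 0 255;-19 0 -10.5 0 255;-19 0 -10.5 0 255;-19 0 -10.5 0 255;-19 0 -10.5 0 255;-19 0 -10.5 0 255;-19 0 -10.5 0 255;0 0 0 0 255"

```text
time: 6.95
position: [0.4749, 0.1036, 0.1447]
tool_rot: [-1.378, -0.897, 0.897]
ft_force: [0.3, 0.4, -2.5]
grip_width: 0.446
```

Run:
```python
from h import *
s,m=st()
d=get_image('wrist');cv2.imwrite('pics/w3.png',d['img'][:,:,::-1])
print(m.T@(np.array([.490,-.066,0])-s['position']))
```

```text
t 6.95 pos [0.4749 0.1036 0.1447] F [ 0.28  0.43 -2.49] T [ 0.08  0.01 -0.  ] w 0.446
[[ 0.405  0.    -0.914]
 [ 0.914 -0.     0.405]
 [-0.    -1.    -0.   ]]
[-0.548  0.023  0.283  1.958 -0.007  1.162  0.892]
[-0.14897945  0.14469842 -0.0823436 ]
```

View pics/w3.png

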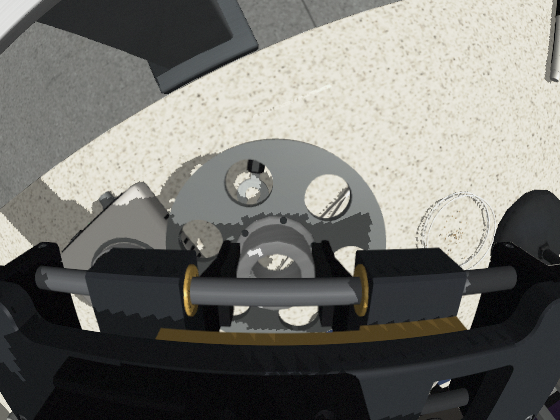

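Emit:
drive_tool:
  increments: "-14 0 -8 0 255;-18 0 -10 0 255;-18 0 -10 0 255;-18 0 -10 0 255;-18 0 -10 0 255;-18 0 -10 0 255;-18 0 -10 0 255;-17 4 -8.5 0 255;-10 6 -6 0 255;0 6 0 0 255;0 0 0 0 255;0 0 0 0 255"

```text
time: 8.5
position: [0.4906, -0.0626, 0.1285]
tool_rot: [-1.376, -0.901, 0.901]
ft_force: [0.7, 0.1, -2.4]
grip_width: 0.445
```

Run:
```python
from h import *
s,m=st()
d=get_image('wrist');cv2.imwrite('pics/w4.png',d['img'][:,:,::-1])
d2=get_image('top');crop(d2,280,160,400,260,6,'t4.png')
print(m.T@(np.array([.490,-.066,0])-s['position']))
print(proj(d,[.49,-.066,.092],True))
```

```text
t 8.5 pos [ 0.4906 -0.0626  0.1285] F [ 0.71  0.11 -2.38] T [-0.02 -0.01 -0.05] w 0.445
[[ 0.4   -0.    -0.917]
 [ 0.917  0.     0.4  ]
 [ 0.    -1.     0.   ]]
[-0.365  0.057  0.454  1.962 -0.028  1.129  1.26 ]
[-0.00338667  0.12852602 -0.00079538]
[[269.42185914 236.30799392]]
```

View pics/w4.png

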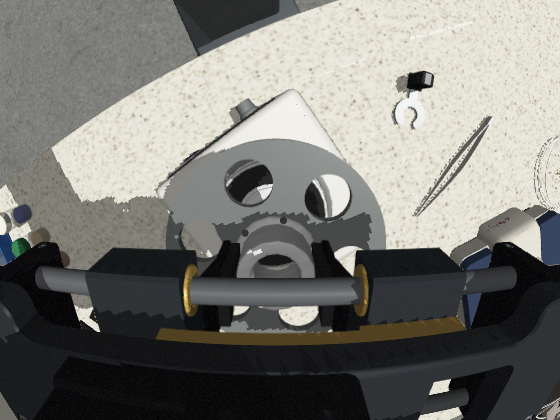

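View pics/t4.png

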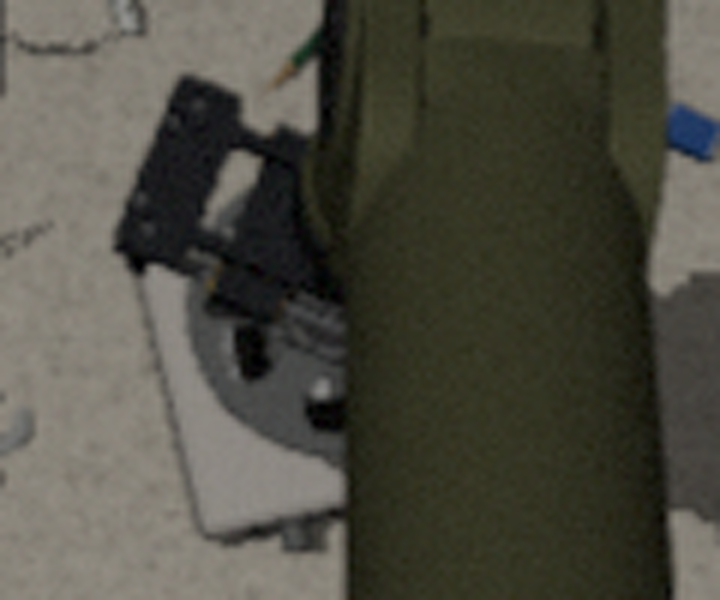

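Run:
```python
from h import *
d=get_image('wrist');crop(d,220,220,330,290,7,'w4z.png');crop(d,150,70,360,230,3.8,'w4h.png')
```

```text
(no output)
```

View pics/w4z.png

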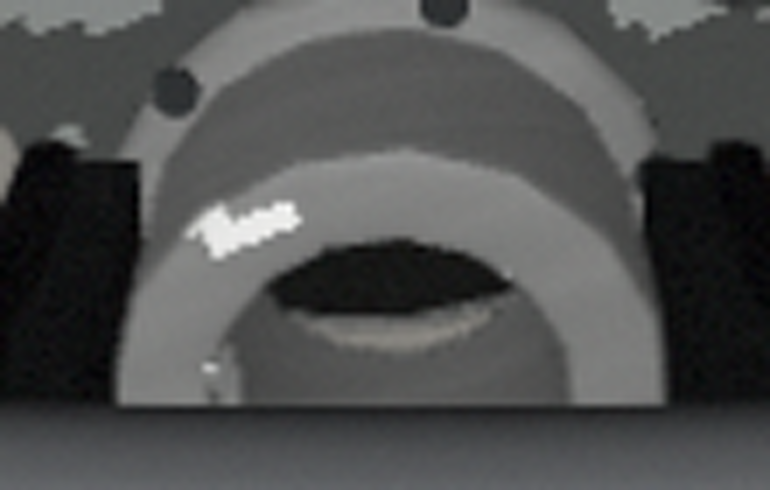

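View pics/w4h.png

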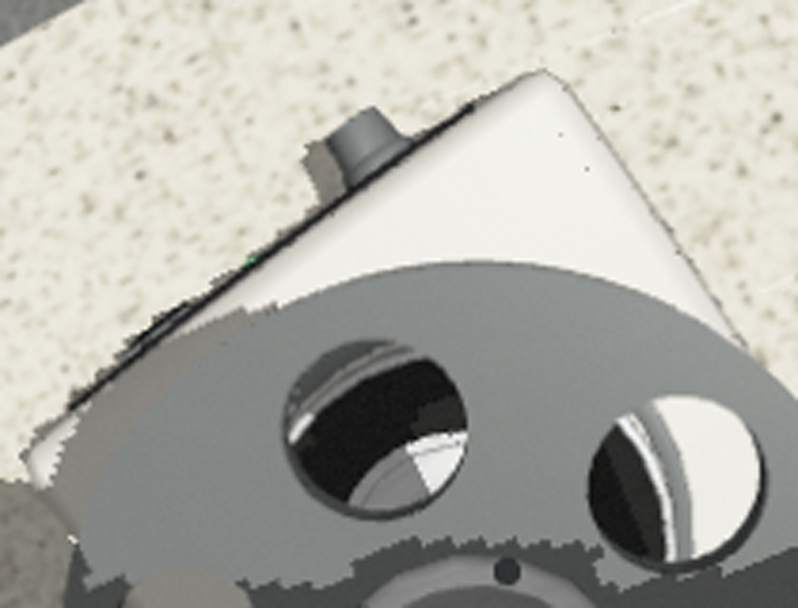

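Run:
```python
from h import *
d=get_image('wrist');crop(d,222,156,276,210,11,'h1.png');crop(d,300,170,354,224,11,'h2.png')
```

```text
(no output)
```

View pics/h1.png

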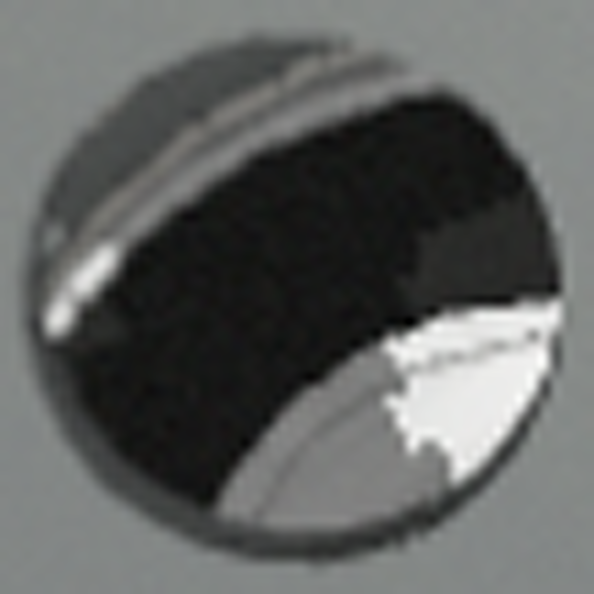

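View pics/h2.png

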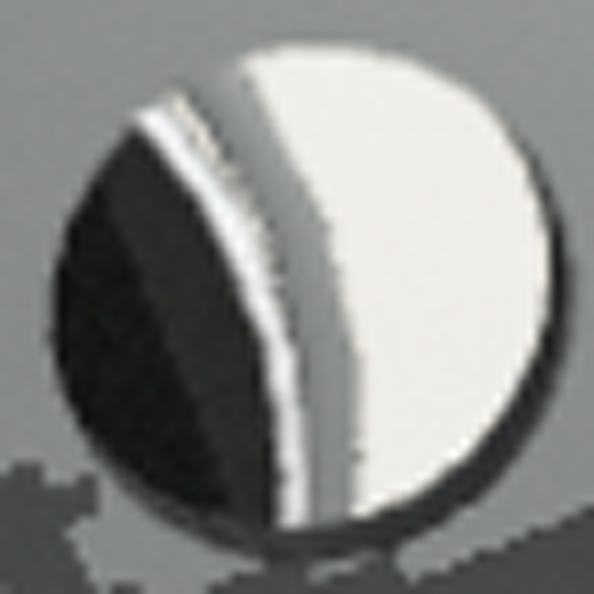

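Run:
```python
from h import *
from scipy.optimize import least_squares
d=get_image('wrist');s=ctrl.get_state();m=R.from_rotvec(s['tool_rot']).as_matrix()
def pts(L,k,a,b,z): return np.array([onz(d,(u+.5)/k-.5+a,(v+.5)/k-.5+b,z,True) for u,v in L])[:,:2]
A=np.r_[pts([(100,275),(190,195),(300,130),(430,90)],11,222,156,.046),pts([(140,130),(200,205),(245,290),(270,370),(275,450),(275,515)],11,300,170,.046),pts([(330,320),(400,322),(450,314)],7,220,220,.046)]
B=pts([(215,505),(290,400),(390,340),(480,310),(555,300)],11,222,156,.046)
f=lambda p:np.r_[np.hypot(*(A-p[:2]).T)-p[2],np.hypot(*(B-p[:2]).T)-p[3]]
r=least_squares(f,[.49,-.066,.038,.025]);print('plate',r.x,np.round(r.fun*1e3,2))
f1=lambda p:f(p)[np.r_[0:10,13:18]]
r=least_squares(f1,[.49,-.066,.038,.025]);print('plate nobore',r.x)
zh=s['position'][2]-.0136+.034
H=pts([(130,330),(190,235),(290,165),(400,150),(520,180),(600,245),(650,325)],7,220,220,zh)
C=pts([(270,288),(320,252),(400,238),(510,285),(550,335)],7,220,220,zh)
g=lambda p:np.r_[np.hypot(*(H-p[:2]).T)-.02,np.hypot(*(C-p[:2]).T)-.0125]
q=least_squares(g,[.49,-.066]);print('hub',q.x,np.round(q.fun*1e3,2))
print('tcp',s['position'],'move tool',m.T@np.r_[r.x[:2]-q.x,0])
```

```text
plate [ 0.49167145 -0.06655185  0.04270889  0.02690604] [-0.04 -0.06  0.09  0.09 -0.15  0.09  0.22  0.21 -0.33 -0.43 -0.09  0.21
  0.19 -0.32  0.07 -0.17  0.05  0.38]
plate nobore [ 0.49119468 -0.06615889  0.04229895  0.02649023]
hub [ 0.49184819 -0.06311686] [-0.97 -0.81 -0.06 -0.1  -0.27 -0.79 -0.83  0.16  0.77  0.97  0.36  0.09]
tcp [ 0.49074291 -0.06324681  0.12876742] move tool [-3.04900232e-03 -7.07612881e-07 -6.20155281e-04]
```

Emit:
drive_tool:
  increments: "-3.2 0 -0.7 0 255;0 6 0 0 255;0 6 0 0 255;0 4 0 0 255;0 4 0 0 255;0 4 0 0 255;0 4 0 0 255;0 4 0 0 255"

```text
time: 9.75
position: [0.4899, -0.0667, 0.0963]
tool_rot: [-1.377, -0.9, 0.9]
ft_force: [0.5, 0.2, -2.8]
grip_width: 0.448
```

Emit:
drive_tool:
  increments: "0 4 0 0 255;0 4 0 0 255;0 4 0 0 255;0 4 0 0 255"

```text
time: 10.25
position: [0.4899, -0.0667, 0.0803]
tool_rot: [-1.377, -0.9, 0.9]
ft_force: [0.1, 0.2, -2.0]
grip_width: 0.446
```

Emit:
drive_tool:
  increments: "0 4 0 0 255;0 4 0 0 255;0 4 0 0 255;0 4 0 0 255;0 2 0 0 255;0 2 0 0 255;0 0 0 0 255"

```text
time: 11.12
position: [0.4899, -0.0667, 0.0605]
tool_rot: [-1.377, -0.9, 0.9]
ft_force: [-0.8, -0.4, -2.1]
grip_width: 0.447
```

Emit:
drive_tool:
  increments: "0 1 0 0 255;0 0 0 0 255;0 0 0 0 60;0 0 0 0 60;0 0 0 0 60;0 -15 0 0 60;0 -20 0 0 60;0 -20 0 0 60;0 -20 0 0 30;0 0 0 0 30"

```text
time: 12.38
position: [0.4916, -0.0669, 0.1369]
tool_rot: [-1.379, -0.904, 0.897]
ft_force: [-0.1, 0.9, -0.5]
grip_width: 0.867
```

Run:
```python
from h import *
s,m=st()
d=get_image('wrist');cv2.imwrite('pics/w5.png',d['img'][:,:,::-1]);crop(d,200,150,340,270,5.5,'w5z.png');crop(d,360,50,480,140,6.5,'w5c.png')
```

```text
t 12.375 pos [ 0.4916 -0.0669  0.1369] F [-0.12  0.9  -0.49] T [-0.02 -0.07  0.08] w 0.867
[[ 0.401  0.005 -0.916]
 [ 0.916  0.     0.401]
 [ 0.002 -1.    -0.004]]
[-0.363  0.047  0.46   1.954 -0.024  1.141  1.264]
```

View pics/w5z.png

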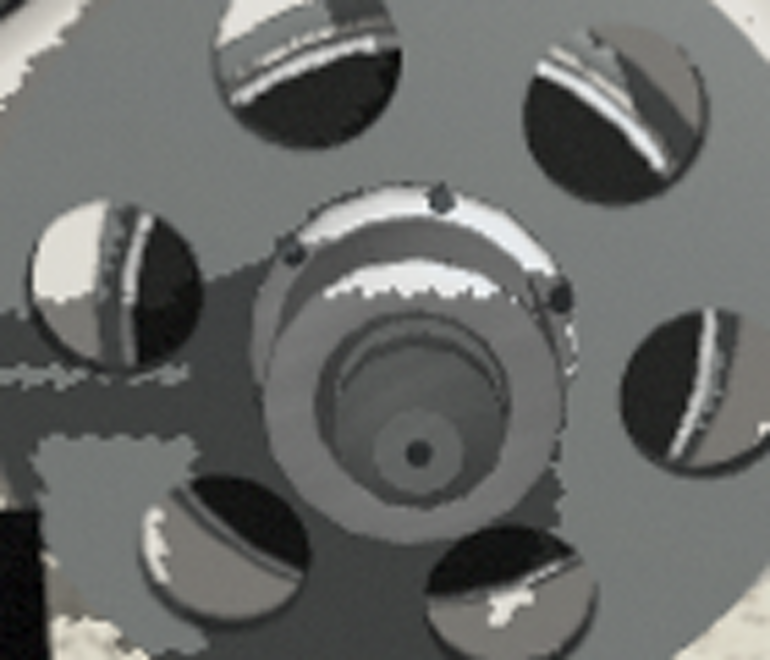

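View pics/w5c.png

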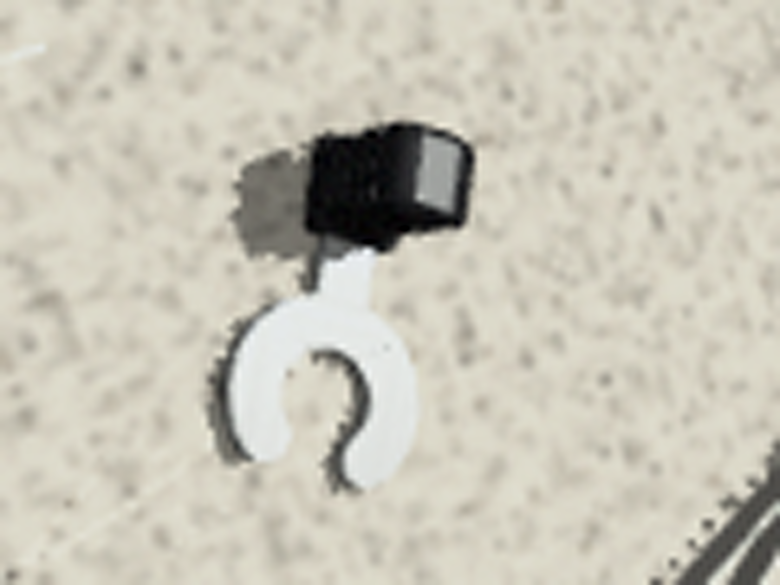

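Run:
```python
from h import *
from scipy.optimize import least_squares
d=get_image('wrist');s=ctrl.get_state();m=R.from_rotvec(s['tool_rot']).as_matrix()
P=lambda u,v,k,a,b:((u+.5)/k-.5+a,(v+.5)/k-.5+b)
o=onz(d,*P(418,453,5.5,200,150),0.08,True);print('tip@.08',o,'per 10mm',onz(d,*P(418,453,5.5,200,150),0.09,True)-o)
H=np.array([onz(d,*P(u,v,5.5,200,150),.08,True) for u,v in [(265,400),(567,400),(340,280),(490,280),(415,259),(416,543),(310,500),(525,500)]])[:,:2]
g=lambda p:np.hypot(*(H-p[:2]).T)-p[2]
q=least_squares(g,[.49,-.066,.02]);print('hub',q.x,q.fun*1e3)
bore=onz(d,*P(323,388,6.5,360,50),.004,True);gt=onz(d,*P(440,180,6.5,360,50),.03,True);gb=onz(d,*P(347,250,6.5,360,50),.004,True)
nk=onz(d,*P(343,285,6.5,360,50),.004,True)
mid=onz(d,*P(310,463,6.5,360,50),.004,True)
t1=onz(d,*P(266,445,6.5,360,50),.004,True);t2=onz(d,*P(365,468,6.5,360,50),.004,True)
print('bore',bore,'grip',gt,'neck',nk,'tips',t1,t2)
for a in (bore-gt,bore-nk,(t1+t2)/2-bore,(t1+t2)/2-nk): print(np.degrees(np.arctan2(a[1],a[0])),np.linalg.norm(a[:2]))
print(np.degrees(np.arctan2(m[1,0],m[0,0])),-d['camera_from_world'][:3,:3].T@d['camera_from_world'][:3,3])
```

```text
tip@.08 [ 0.49543802 -0.06807067  0.08      ] per 10mm [-0.00342528  0.00148966  0.01      ]
hub [ 0.4894031  -0.06564787  0.01922748] [ 0.18753158  0.10213503 -0.04594302 -0.21445185  0.10565399 -0.05675304
 -0.15369975  0.07552704]
bore [0.46182038 0.08387486 0.004     ] grip [0.43766001 0.10089708 0.03      ] neck [0.44883349 0.0926898  0.004     ] tips [0.46650792 0.07218991 0.004     ] [0.47504282 0.08604359 0.004     ]
-35.16665836835533 0.02955469325037383
-34.1669610907228 0.015695946290494475
-27.983311872274374 0.010140579958942504
-31.74055631123843 0.025800657966903846
66.34896670636246 [ 0.42123177 -0.03579834  0.29664289]
```

Emit:
drive_tool:
  increments: "13 0 12 0 0;14 0 12 0 0;14 0 12 0 0;0 0 0 0 0;0 0 0 0 0"

```text
time: 13.1
position: [0.4732, -0.0155, 0.1341]
tool_rot: [-1.377, -0.899, 0.9]
ft_force: [-0.3, -0.2, 0.4]
grip_width: 0.999
```

Run:
```python
from h import *
s,m=st()
d=get_image('wrist');cv2.imwrite('pics/w6.png',d['img'][:,:,::-1]);crop(d,130,170,270,290,5.5,'w6z.png')
print(proj(d,[[.491,-.066,.0925],[.4352,.0999,.03]],True))
```

```text
t 13.1 pos [ 0.4732 -0.0155  0.1341] F [-0.28 -0.17  0.39] T [-0.06 -0.04  0.01] w 0.999
[[ 0.402 -0.001 -0.916]
 [ 0.916 -0.001  0.402]
 [-0.001 -1.     0.   ]]
[-0.424  0.002  0.403  2.    -0.     1.14   1.137]
[[220.07228359 279.98963666]
 [383.19898495 112.91216998]]
```

View pics/w6.png

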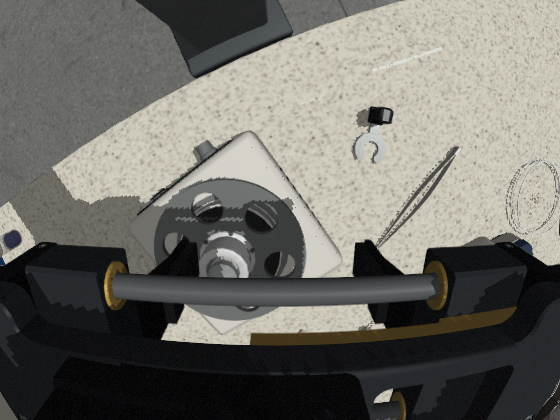

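View pics/w6z.png

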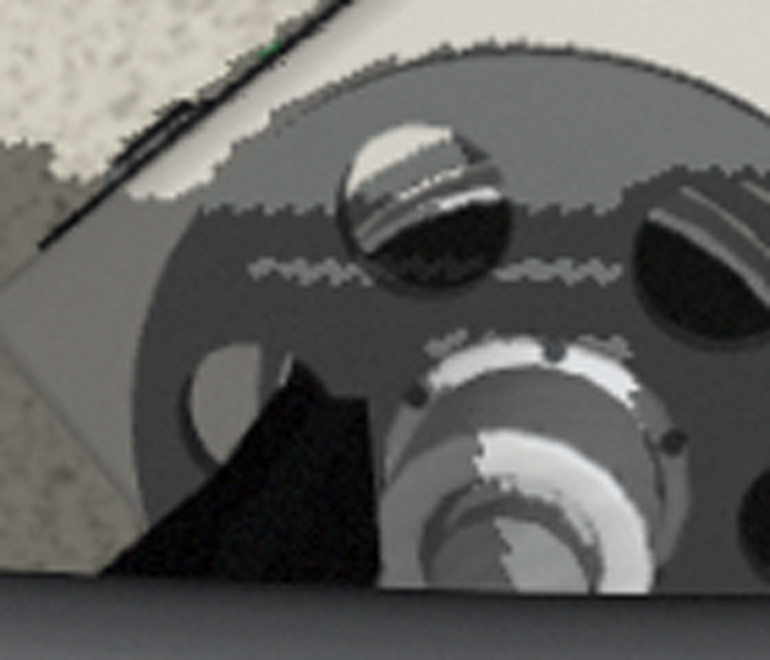

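Emit:
drive_tool:
  increments: "15.1 9 13.5 0 0;15.1 9 13.5 0 0;15.1 9 13.5 0 0;15.1 9 13.5 0 0;15.1 9 13.5 0 0;15.1 9 13.5 0 0;0 0 0 9.3 0;0 0 0 0 0;0 0 0 0 0"

```text
time: 14.28
position: [0.4359, 0.1001, 0.0806]
tool_rot: [-1.428, -0.777, 0.777]
ft_force: [-0.2, 0.2, -0.1]
grip_width: 1.003
```

Run:
```python
from h import *
s,m=st()
d=get_image('wrist');cv2.imwrite('pics/w7.png',d['img'][:,:,::-1]);crop(d,200,170,340,290,5.5,'w7z.png')
print(proj(d,[[.462,.0825,.004],[.4352,.0999,.03],s['position'],s['position']+[0,0,-.05]],True))
```

```text
t 14.275 pos [0.4359 0.1001 0.0806] F [-0.16  0.23 -0.09] T [ 0.   -0.03  0.02] w 1.003
[[ 0.543  0.    -0.84 ]
 [ 0.84  -0.     0.543]
 [ 0.    -1.    -0.   ]]
[-0.554  0.01   0.272  2.11  -0.003  1.021  0.716]
[[273.99175496 254.06163939]
 [273.76992663 227.36196331]
 [274.35078699 259.20194615]
 [274.58319046 228.31975007]]
```

View pics/w7.png

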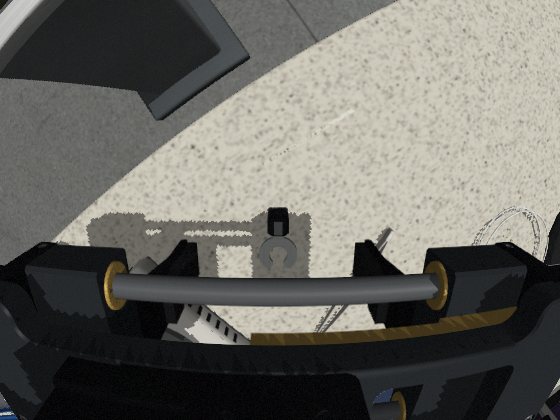

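View pics/w7z.png

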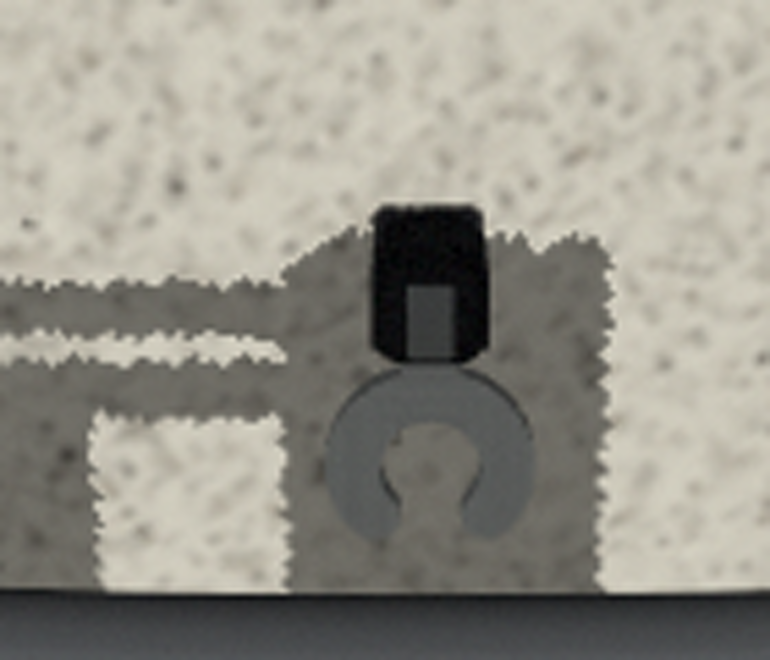

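Emit:
drive_tool:
  increments: "1.5 18 0 0 0;0 18 0 0 0;0 18 0 0 0;0 12 0 0 0;0 8 0 0 0;0 2 0 0 0;0 0 0 0 0;0 0 0 0 255;0 0 0 0 255;0 0 0 0 255;0 0 0 0 255;0 0 0 0 255;0 0 0 0 255"
  squeeze: 45

```text
time: 15.95
position: [0.4364, 0.1021, 0.0046]
tool_rot: [-1.428, -0.776, 0.776]
ft_force: [0.8, 0.0, 0.5]
grip_width: 0.402
```

Run:
```python
from h import *
s,m=st()
d=get_image('wrist');crop(d,200,170,340,290,5.5,'w8z.png')
```

```text
t 15.95 pos [0.4364 0.1021 0.0046] F [0.78 0.02 0.45] T [-0.03  0.03  0.01] w 0.402
[[ 0.544  0.    -0.839]
 [ 0.839  0.     0.544]
 [ 0.    -1.    -0.   ]]
[-0.547  0.133  0.272  2.169 -0.048  0.846  0.749]
```

View pics/w8z.png

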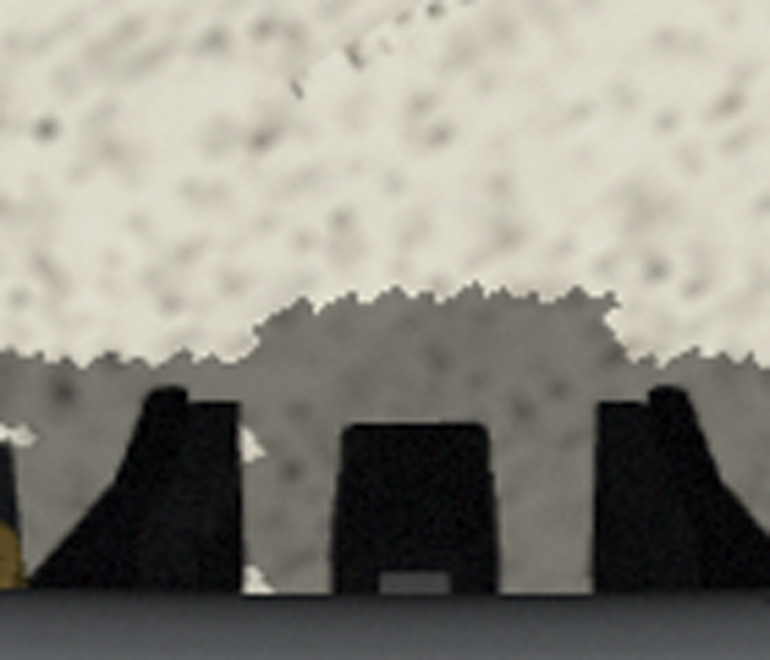

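Emit:
drive_tool:
  increments: "0 0 0 0 255;0 0 0 0 255;0 0 0 0 255;0 0 0 0 255"

```text
time: 16.5
position: [0.4364, 0.102, 0.0046]
tool_rot: [-1.428, -0.776, 0.776]
ft_force: [0.3, 1.4, 0.4]
grip_width: 0.157
```

Emit:
drive_tool:
  increments: "0 -8 0 0 255;0 -20 0 0 255;0 -22 0 0 255;0 -22 0 0 255;0 -20 0 0 255;0 -15 0 0 255;-8 0 -6 0 255;-14 0 -10 0 255;-15 0 -10.5 0 255;-15 0 -10.5 0 255;-15 0 -10.5 0 255;-15 0 -10.5 0 255;-15 0 -10.5 0 255;-11 0 -7.5 0 255;-4.5 0 -2.5 0 255;0 0 0 0 255;0 0 0 0 255"

```text
time: 18.62
position: [0.441, -0.0345, 0.1115]
tool_rot: [-1.427, -0.777, 0.777]
ft_force: [0.0, -0.1, -0.5]
grip_width: 0.156
```

Run:
```python
from h import *
s,m=st()
d=get_image('wrist');cv2.imwrite('pics/w9.png',d['img'][:,:,::-1]);crop(d,200,190,340,290,5.5,'w9z.png')
d2=get_image('top');crop(d2,280,160,400,260,6,'t9.png')
d3=get_image('scene');crop(d3,250,180,350,260,8,'s9.png')
p=s['position'];print(m.T@(np.array([.490,-.0665,0])-p))
print(proj(d,[p-.032*m[:,2],[.49,-.0665,.0925],[.49,-.0665,.08]],True))
```

```text
t 18.625 pos [ 0.441  -0.0345  0.1115] F [ 0.02 -0.14 -0.45] T [-0.02  0.06  0.01] w 0.156
[[ 0.543 -0.    -0.84 ]
 [ 0.84   0.     0.543]
 [ 0.    -1.     0.   ]]
[-0.417 -0.048  0.428  2.093  0.022  1.092  0.997]
[-0.00030528  0.11148244 -0.05854719]
[[274.53788604 308.01733365]
 [274.30400196 324.67239751]
 [274.35751447 314.32903309]]
```

View pics/w9.png

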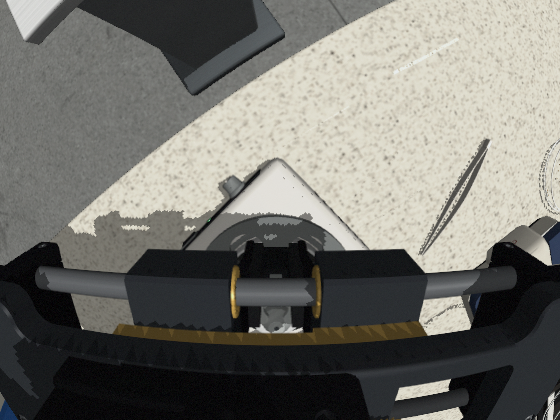

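View pics/t9.png

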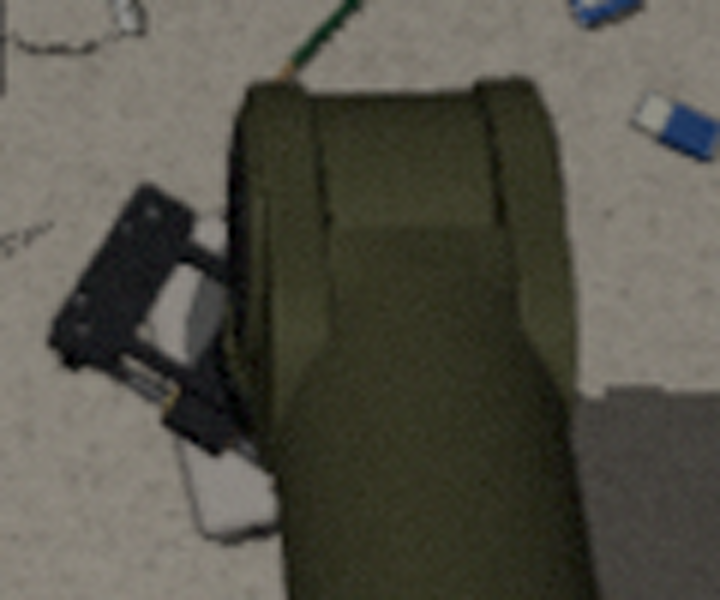

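View pics/s9.png

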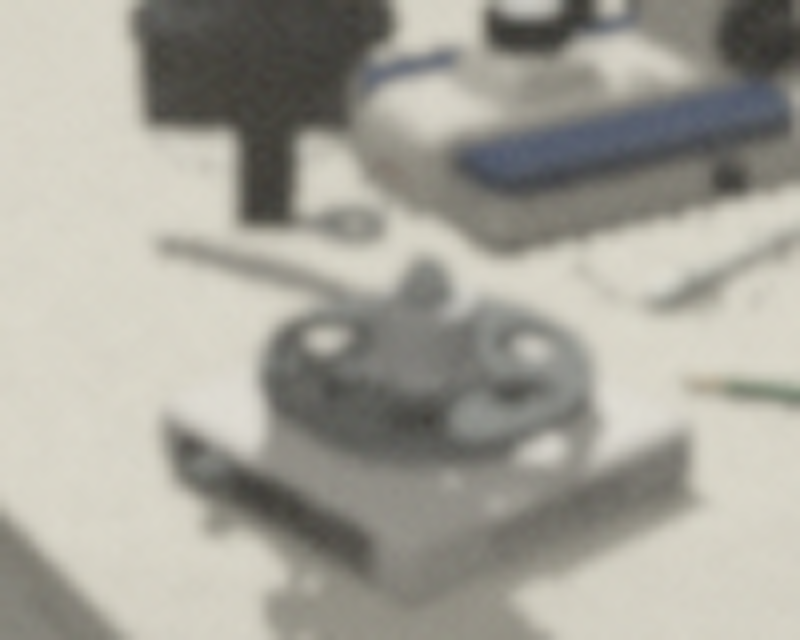

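Run:
```python
from h import *
d=get_image('scene');crop(d,275,200,335,245,13,'s10.png');crop(get_image('wrist'),230,235,330,335,7,'w10.png')
for z in (.08,.088,.092,.0975): print(z,(proj(d,[.49,-.0665,z])+.5-[[275,200]])*13-.5)
f=[[.49+.02*np.cos(a),-.0665+.02*np.sin(a),.08] for a in np.arange(0,6.28,.5)]
print(((proj(d,f)+.5-[[275,200]])*13-.5).round(0).tolist())
```

```text
0.08 [[362.18489907 219.57071296]]
0.088 [[362.59295864 188.50482696]]
0.092 [[362.79772693 172.91566088]]
0.0975 [[363.08009148 151.41903276]]
[[436.0, 202.0], [406.0, 188.0], [366.0, 183.0], [325.0, 186.0], [292.0, 197.0], [277.0, 214.0], [282.0, 233.0], [307.0, 248.0], [346.0, 257.0], [389.0, 256.0], [426.0, 246.0], [446.0, 230.0], [446.0, 211.0]]
```

View pics/s10.png

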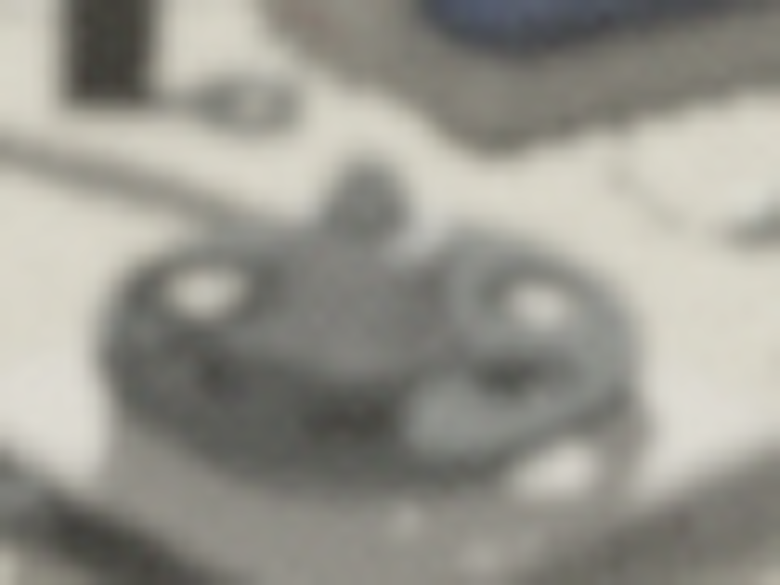

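View pics/w10.png

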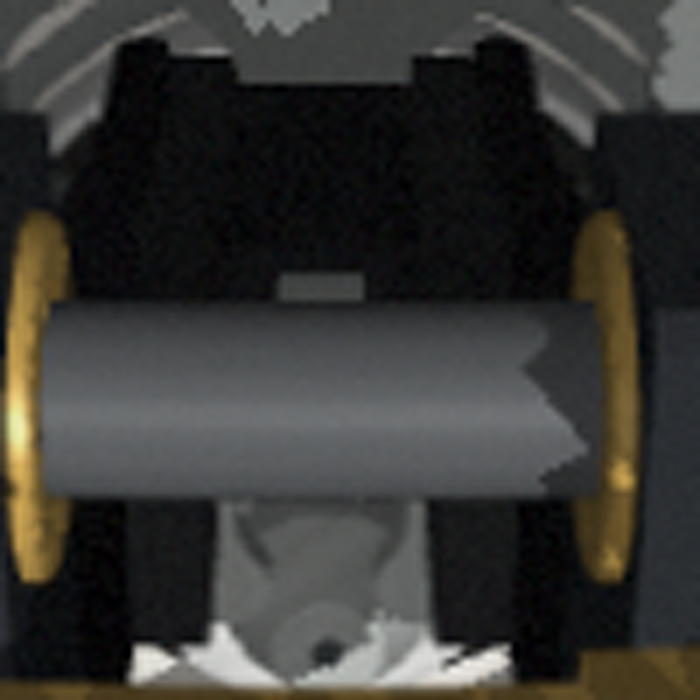

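Emit:
drive_tool:
  increments: "0 8 0 0 255;0 8 0 0 255;0 6 0 0 255;0 2 0 0 255;0 0 0 0 255"

```text
time: 19.5
position: [0.441, -0.0351, 0.0874]
tool_rot: [-1.428, -0.776, 0.776]
ft_force: [0.2, -0.0, 0.5]
grip_width: 0.16
```

Run:
```python
from h import *
st()
F=[]
for i in range(1): F.append(ctrl.get_state()['ft_force'])
d=get_image('scene');crop(d,255,195,335,245,9.5,'s11.png');crop(get_image('wrist'),230,235,330,335,7,'w11.png')
```

```text
t 19.5 pos [ 0.441  -0.0351  0.0874] F [ 0.21 -0.01  0.54] T [-0.05  0.04 -0.05] w 0.16
[[ 0.544 -0.    -0.839]
 [ 0.839 -0.     0.544]
 [-0.    -1.     0.   ]]
[-0.414 -0.016  0.434  2.119  0.008  1.037  1.011]
```

View pics/s11.png

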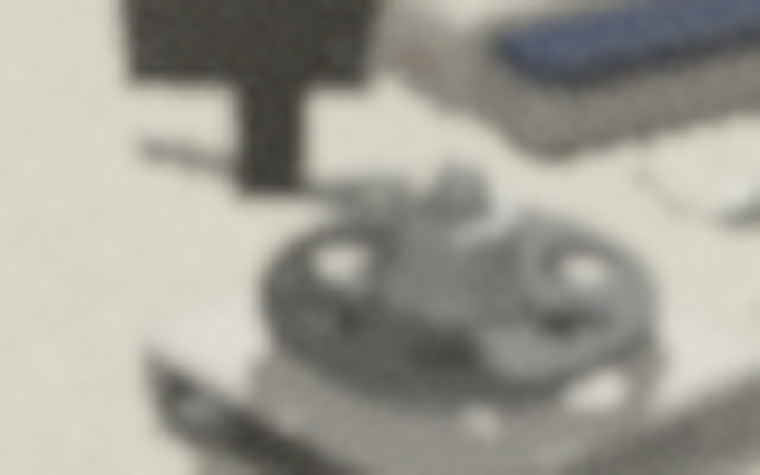

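View pics/w11.png

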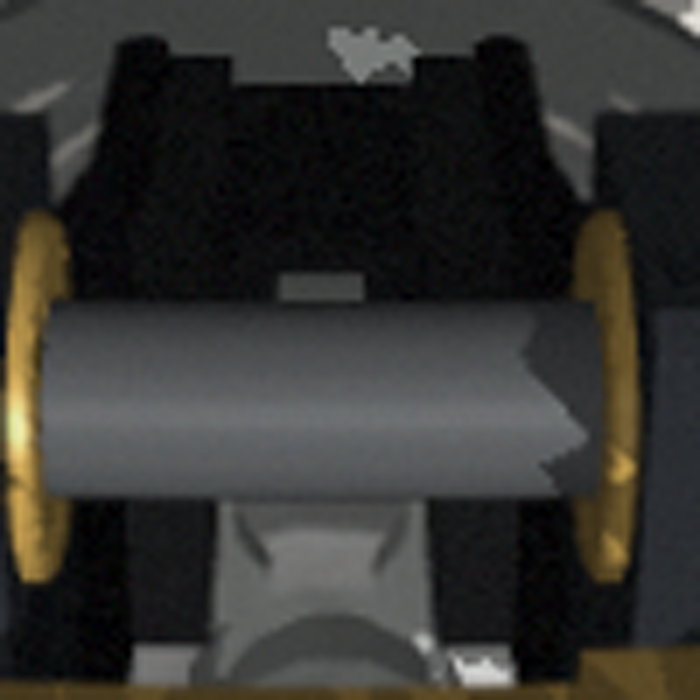

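Emit:
drive_tool:
  increments: "0 1 0 0 255;0 1 0 0 255;0 1 0 0 255;0 1 0 0 255;0 0 0 0 255"

```text
time: 20.23
position: [0.4411, -0.035, 0.0836]
tool_rot: [-1.428, -0.776, 0.776]
ft_force: [-0.3, 0.9, 0.4]
grip_width: 0.156
```

Emit:
drive_tool:
  increments: "0 1 0 0 255;0 1 0 0 255;0 0 0 0 255"

```text
time: 20.6
position: [0.4411, -0.035, 0.0816]
tool_rot: [-1.428, -0.776, 0.776]
ft_force: [-1.0, -0.4, 1.4]
grip_width: 0.156
```

Emit:
drive_tool:
  increments: "0 1 0 0 255;0 1 0 0 255;0 0 0 0 255"

```text
time: 20.98
position: [0.441, -0.035, 0.0795]
tool_rot: [-1.428, -0.776, 0.776]
ft_force: [-0.5, 0.2, 2.3]
grip_width: 0.158
```

Run:
```python
from h import *
st()
d=get_image('scene');crop(d,255,195,335,245,9.5,'s12.png');crop(get_image('wrist'),230,235,330,335,7,'w12.png')
st()
```

```text
t 20.975 pos [ 0.441  -0.035   0.0795] F [-0.48  0.22  2.35] T [ 0.07  0.14 -0.06] w 0.158
[[ 0.544  0.    -0.839]
 [ 0.839  0.     0.544]
 [ 0.    -1.     0.   ]]
[-4.130e-01 -4.000e-03  4.350e-01  2.127e+00  2.000e-03  1.019e+00
  1.016e+00]
t 21.075 pos [ 0.4411 -0.0351  0.0796] F [-1.91  0.43  2.89] T [ 0.08  0.12 -0.  ] w 0.154
[[ 0.544  0.    -0.839]
 [ 0.839  0.     0.544]
 [ 0.    -1.    -0.   ]]
[-4.130e-01 -4.000e-03  4.350e-01  2.126e+00  2.000e-03  1.019e+00
  1.016e+00]
```

View pics/s12.png

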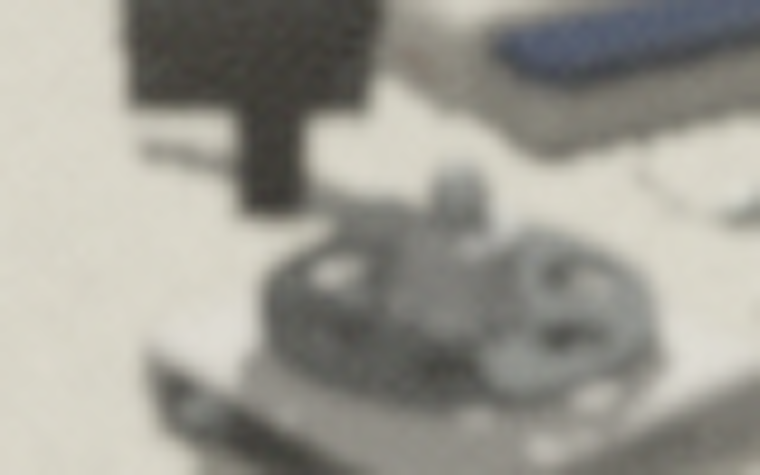

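View pics/w12.png

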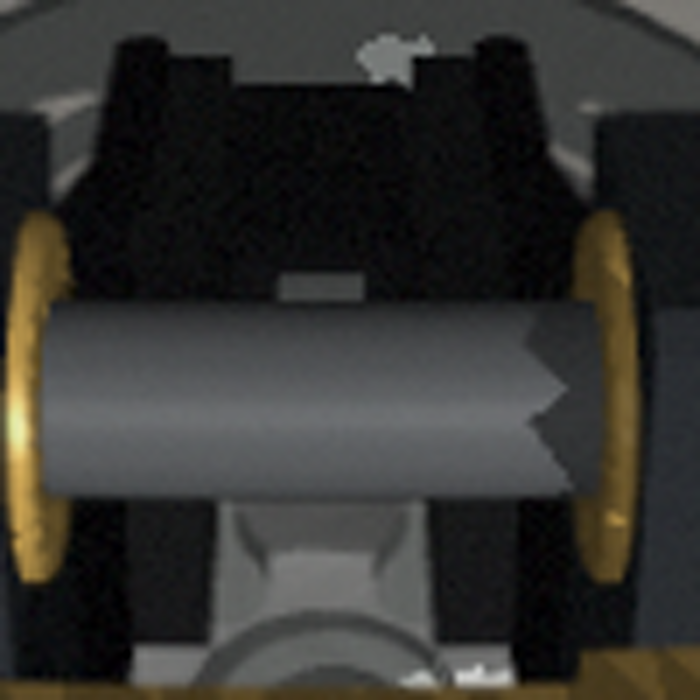

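Emit:
drive_tool:
  increments: "0 0 -1 0 255;0 0 -1 0 255;0 0 -1 0 255;0 0 -1 0 255;0 0 -1 0 255;0 0 0 0 255"

```text
time: 21.82
position: [0.4454, -0.0379, 0.0796]
tool_rot: [-1.428, -0.776, 0.776]
ft_force: [-1.6, 1.0, 1.6]
grip_width: 0.156
```

Emit:
drive_tool:
  increments: "0 0 -0.7 0 255;0 0 -0.7 0 255;0 0 0 0 255"

```text
time: 22.2
position: [0.4465, -0.0386, 0.0796]
tool_rot: [-1.428, -0.776, 0.776]
ft_force: [-2.5, 0.9, 2.0]
grip_width: 0.157
```

Emit:
drive_tool:
  increments: "0 0 -0.7 0 255;0 0 0 0 255"

```text
time: 22.45
position: [0.4471, -0.039, 0.0796]
tool_rot: [-1.428, -0.776, 0.776]
ft_force: [-1.6, 0.7, 2.4]
grip_width: 0.153
```

Emit:
drive_tool:
  increments: "0 0 -0.7 0 255;0 0 -0.7 0 255;0 0 0 0 255"

```text
time: 22.82
position: [0.4483, -0.0397, 0.0796]
tool_rot: [-1.428, -0.776, 0.776]
ft_force: [-2.0, 1.3, 2.6]
grip_width: 0.157
```

Run:
```python
from h import *
s,m=st();p=s['position']
print(m.T@(np.array([.490,-.0665,0])-p), m.T@s['ft_force'])
crop(get_image('wrist'),230,235,330,335,7,'w13.png');d=get_image('scene');crop(d,255,195,335,245,9.5,'s13.png')
```

```text
t 22.825 pos [ 0.4483 -0.0397  0.0796] F [-2.04  1.32  2.57] T [0.17 0.26 0.02] w 0.157
[[ 0.544  0.    -0.839]
 [ 0.839  0.     0.544]
 [ 0.    -1.    -0.   ]]
[-0.407  0.014  0.442  2.11  -0.007  1.019  1.035]
[ 0.00021204  0.07961802 -0.0495262 ] [ 2.15278111e-03 -2.57536746e+00  2.43089913e+00]
```

View pics/w13.png

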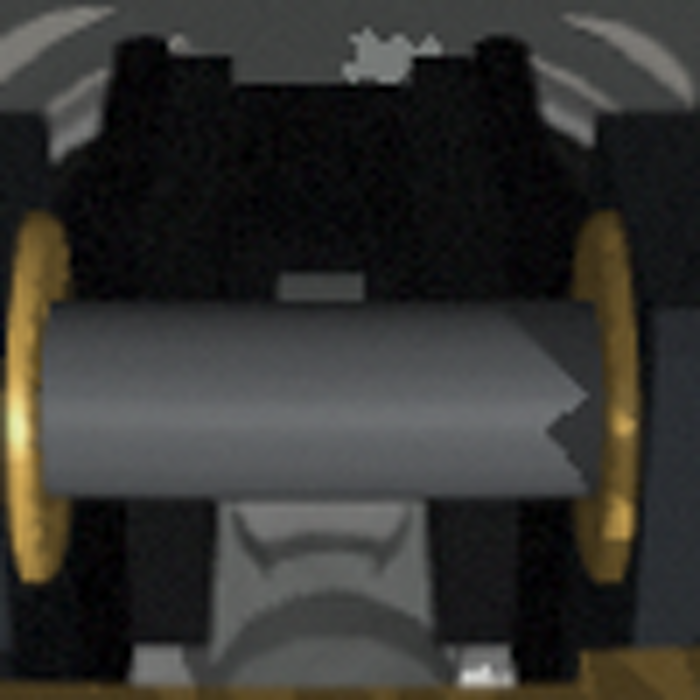

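Run:
```python
from h import *
d=get_image('wrist');crop(d,255,300,302,336,16,'w13b.png')
```

```text
(no output)
```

View pics/w13b.png

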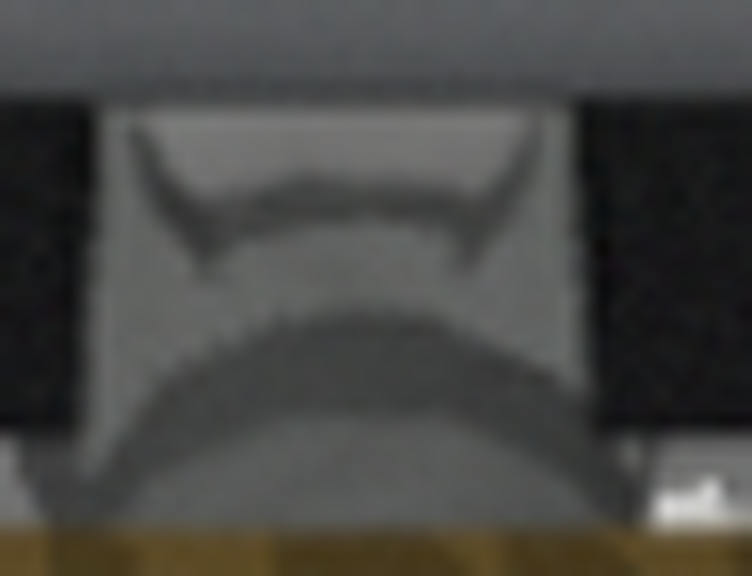

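View pics/s13.png

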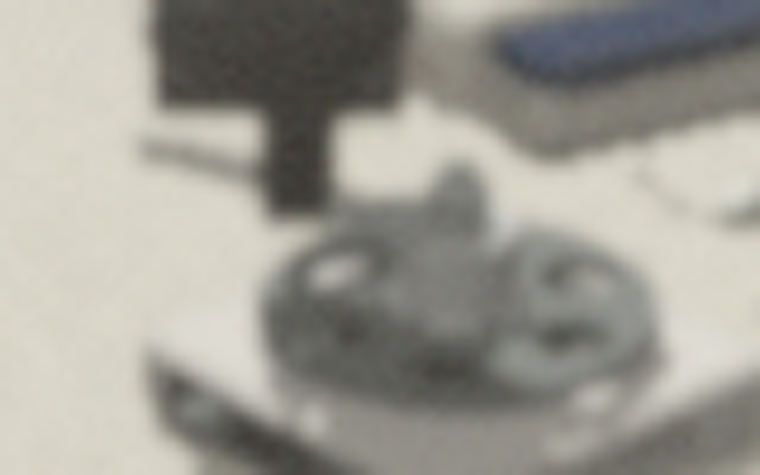

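Emit:
drive_tool:
  increments: "0 0 -0.7 0 255;0 0 -0.7 0 255;0 0 -0.7 0 255;0 0 0 0 255"

```text
time: 23.48
position: [0.45, -0.0409, 0.0796]
tool_rot: [-1.428, -0.776, 0.776]
ft_force: [-0.6, 0.8, 3.0]
grip_width: 0.155
```

Run:
```python
from h import *
s,m=st();p=s['position']
print(m.T@(np.array([.490,-.0665,0])-p), m.T@s['ft_force'])
d=get_image('wrist');crop(d,255,300,302,336,16,'w14b.png')
```

```text
t 23.475 pos [ 0.45   -0.0409  0.0796] F [-0.65  0.85  3.02] T [0.15 0.23 0.  ] w 0.155
[[ 0.544  0.    -0.839]
 [ 0.839 -0.     0.544]
 [ 0.    -1.    -0.   ]]
[-0.405  0.018  0.444  2.106 -0.009  1.019  1.039]
[ 0.00025017  0.07957452 -0.04746214] [ 0.36164134 -3.02254706  1.00395325]
```

View pics/w14b.png

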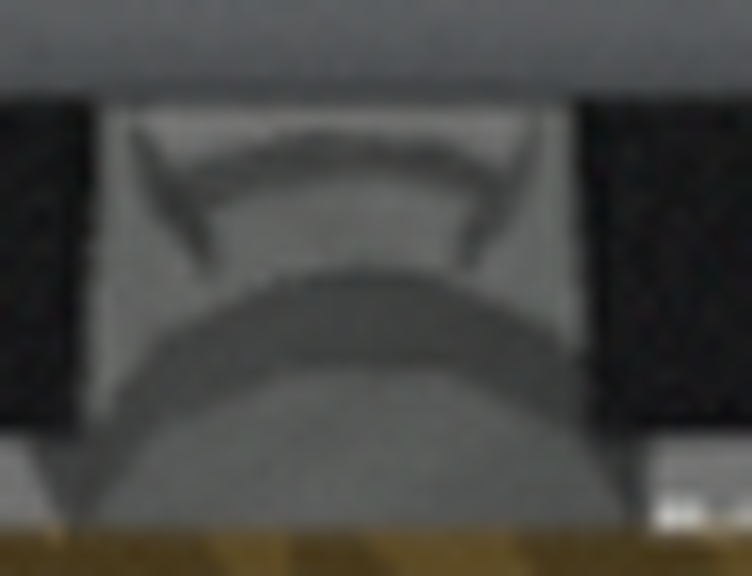

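Emit:
drive_tool:
  increments: "0 0 -0.7 0 255;0 0 -0.7 0 255;0 0 0 0 255"

```text
time: 23.9
position: [0.4506, -0.0413, 0.0794]
tool_rot: [-1.427, -0.775, 0.777]
ft_force: [-3.3, 2.0, 2.3]
grip_width: 0.159
```

Emit:
drive_tool:
  increments: "0 0 -0.7 0 255;0 0 -0.7 0 255;0 0 0 0 255"

```text
time: 24.28
position: [0.4513, -0.0416, 0.0793]
tool_rot: [-1.426, -0.775, 0.777]
ft_force: [-4.8, 4.2, 3.7]
grip_width: 0.157
```

Emit:
drive_tool:
  increments: "0 0 -0.7 0 255;0 0 -0.7 0 255;0 0 0 0 255"

```text
time: 24.65
position: [0.4523, -0.042, 0.0793]
tool_rot: [-1.425, -0.775, 0.777]
ft_force: [-6.2, 5.0, 3.8]
grip_width: 0.159
```

Run:
```python
from h import *
s,m=st();p=s['position']
print(m.T@(np.array([.490,-.0665,0])-p), m.T@s['ft_force'])
```

```text
t 24.65 pos [ 0.4523 -0.042   0.0793] F [-6.25  5.04  3.81] T [0.97 1.16 0.06] w 0.159
[[ 0.543 -0.003 -0.839]
 [ 0.839  0.002  0.543]
 [-0.    -1.     0.003]]
[-0.402  0.027  0.446  2.099 -0.015  1.021  1.048]
[-7.84775429e-05  7.91280343e-02 -4.51749164e-02] [ 0.83359125 -3.78235706  7.9952116 ]
```

Emit:
drive_tool:
  increments: "0 0 -0.7 0 255;0 0 -0.7 0 255;0 0 0 0 255"

```text
time: 25.02
position: [0.453, -0.0423, 0.0792]
tool_rot: [-1.424, -0.774, 0.778]
ft_force: [-6.9, 5.9, 6.3]
grip_width: 0.156
```

Emit:
drive_tool:
  increments: "0 0 -0.7 0 255;0 0 0 0 255"

```text
time: 25.28
position: [0.4534, -0.0426, 0.0792]
tool_rot: [-1.423, -0.774, 0.778]
ft_force: [-7.4, 6.4, 6.6]
grip_width: 0.158
```

Run:
```python
from h import *
s,m=st();p=s['position']
print(m.T@(np.array([.490,-.0665,0])-p), m.T@s['ft_force'])
d=get_image('wrist');crop(d,255,300,302,336,16,'w15b.png')
d=get_image('scene');crop(d,255,195,335,245,9.5,'s15.png')
```

```text
t 25.275 pos [ 0.4534 -0.0426  0.0792] F [-7.4   6.41  6.58] T [1.23 1.59 0.07] w 0.158
[[ 0.543 -0.004 -0.84 ]
 [ 0.84   0.002  0.543]
 [-0.    -1.     0.005]]
[-0.401  0.031  0.447  2.096 -0.018  1.023  1.052]
[-0.00015125  0.07901771 -0.04409006] [ 1.35871883 -6.52936389  9.72985425]
```

View pics/w15b.png

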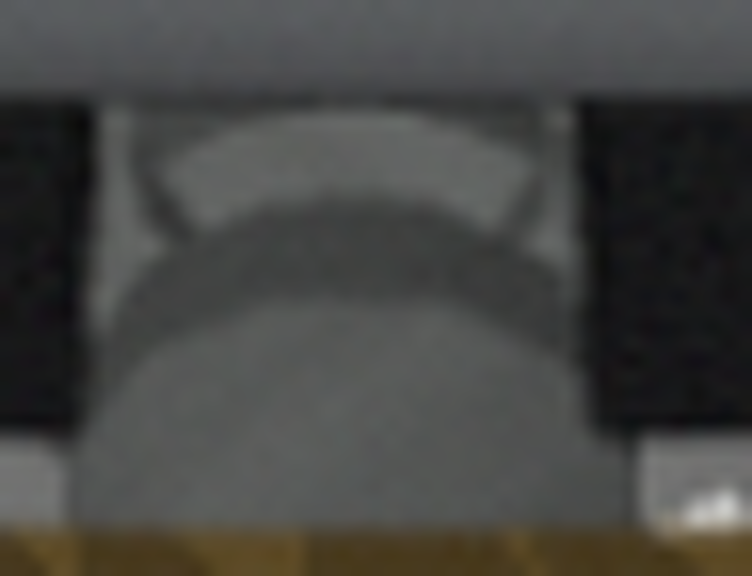

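View pics/s15.png

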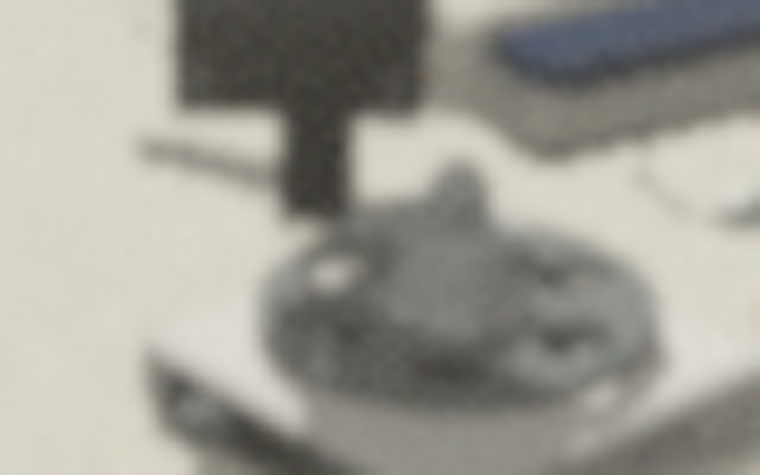

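Emit:
drive_tool:
  increments: "0 -0.5 -0.5 0 255;0 0 -0.5 0 255;0 0 0 0 255"

```text
time: 25.75
position: [0.4545, -0.0435, 0.0794]
tool_rot: [-1.424, -0.774, 0.778]
ft_force: [-6.0, 5.0, 2.7]
grip_width: 0.155
```

Emit:
drive_tool:
  increments: "0 0 -0.7 0 255;0 0 0 0 255"

```text
time: 26.0
position: [0.4552, -0.044, 0.0794]
tool_rot: [-1.425, -0.775, 0.778]
ft_force: [-4.4, 4.3, 3.0]
grip_width: 0.154
```

Emit:
drive_tool:
  increments: "0 0 -1 0 255;0 0 -1 0 255;0 0 0 0 255"

```text
time: 26.38
position: [0.4576, -0.0454, 0.0796]
tool_rot: [-1.426, -0.776, 0.777]
ft_force: [-2.9, 3.6, 1.5]
grip_width: 0.154
```

Emit:
drive_tool:
  increments: "0 0 -1 0 255;0 0 -1 0 255;0 0 0 0 255"

```text
time: 26.75
position: [0.4607, -0.0474, 0.0803]
tool_rot: [-1.429, -0.777, 0.775]
ft_force: [-1.5, 2.8, 1.6]
grip_width: 0.156
```

Emit:
drive_tool:
  increments: "0 0 -0.8 0 255;0 0 -0.8 0 255;0 0 0 0 255"

```text
time: 27.12
position: [0.4621, -0.0484, 0.0804]
tool_rot: [-1.429, -0.777, 0.775]
ft_force: [-0.1, 1.5, 1.8]
grip_width: 0.155
```

Emit:
drive_tool:
  increments: "0 0 -0.6 0 255;0 0 0 0 255"

```text
time: 27.38
position: [0.4622, -0.0485, 0.0802]
tool_rot: [-1.428, -0.777, 0.776]
ft_force: [0.5, 3.5, 2.3]
grip_width: 0.155
```

Emit:
drive_tool:
  increments: "0.6 0 -0.5 0 255;0 0 -0.5 0 255;0 0 0 0 255"

```text
time: 27.75
position: [0.4627, -0.0487, 0.0799]
tool_rot: [-1.428, -0.775, 0.776]
ft_force: [-1.8, 1.6, 3.6]
grip_width: 0.154
```

Run:
```python
from h import *
s,m=st();p=s['position']
print(m.T@(np.array([.490,-.0665,0])-p), m.T@s['ft_force'])
d=get_image('wrist');crop(d,255,300,302,336,16,'w16b.png')
d=get_image('scene');crop(d,255,195,335,245,9.5,'s16.png')
```

```text
t 27.75 pos [ 0.4627 -0.0487  0.0799] F [-1.8   1.62  3.63] T [0.47 0.3  0.05] w 0.154
[[ 0.544 -0.001 -0.839]
 [ 0.839  0.     0.544]
 [-0.    -1.     0.001]]
[-0.394  0.05   0.455  2.077 -0.026  1.021  1.069]
[-7.91106926e-05  7.99230475e-02 -3.26349545e-02] [ 0.38176016 -3.62665921  2.39419565]
```

View pics/w16b.png

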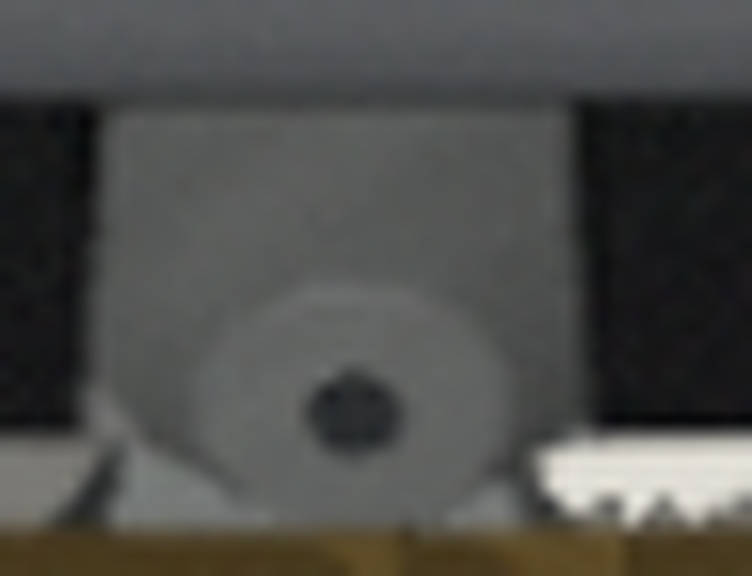

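View pics/s16.png

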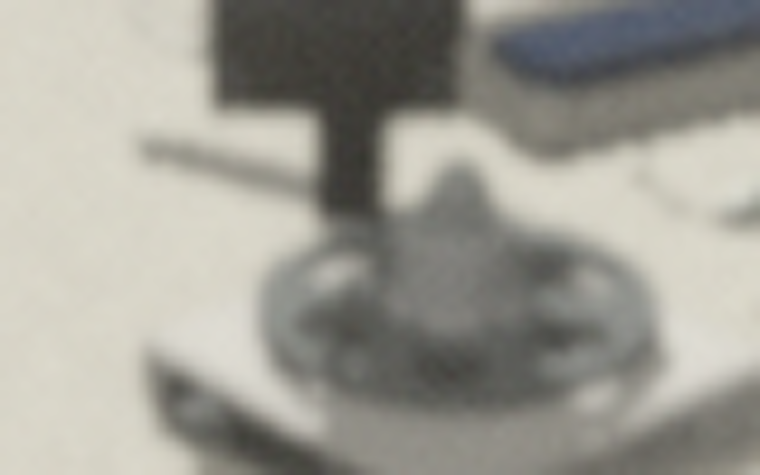

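Emit:
drive_tool:
  increments: "0 0 -0.7 0 255;0 0 -0.6 0 255;0 0 0 0 255"

```text
time: 28.22
position: [0.463, -0.0488, 0.0798]
tool_rot: [-1.426, -0.775, 0.777]
ft_force: [-3.5, 3.5, 3.9]
grip_width: 0.153
```

Run:
```python
from h import *
s,m=st();p=s['position']
print(m.T@(np.array([.490,-.0665,0])-p), m.T@s['ft_force'])
```

```text
t 28.225 pos [ 0.463  -0.0488  0.0798] F [-3.46  3.46  3.94] T [0.79 0.95 0.05] w 0.153
[[ 0.544 -0.002 -0.839]
 [ 0.839  0.001  0.544]
 [-0.001 -1.     0.003]]
[-0.393  0.052  0.455  2.075 -0.028  1.023  1.072]
[-0.00017183  0.07967945 -0.03249027] [ 1.01564679 -3.93039949  4.79516897]
```

Emit:
drive_tool:
  increments: "0 0 0.8 0 255;0 -0.5 0.8 0 255;0 0 0 0 255"

```text
time: 28.6
position: [0.463, -0.0487, 0.0805]
tool_rot: [-1.428, -0.776, 0.776]
ft_force: [-0.6, 1.6, 0.0]
grip_width: 0.16
```

Emit:
drive_tool:
  increments: "0 0 0 0 195;0 0 0 0 150;0 0 0 0 120;0 0 0 0 120;0 0 0 0 120;0 0 0 0 120"

```text
time: 29.35
position: [0.4628, -0.0484, 0.0806]
tool_rot: [-1.428, -0.776, 0.776]
ft_force: [-0.4, -0.3, 0.5]
grip_width: 0.528
```

Emit:
drive_tool:
  increments: "0 -8 0 0 120;0 -15 0 0 120;0 -15 0 0 120;0 -15 0 0 120;0 -15 0 0 120;0 0 -12 0 120;0 0 -14 0 120;0 0 -14 0 120;0 0 0 0 120;0 0 0 0 120"

```text
time: 30.6
position: [0.496, -0.0702, 0.148]
tool_rot: [-1.427, -0.775, 0.777]
ft_force: [-0.6, -0.6, -0.3]
grip_width: 0.529
```

Run:
```python
from h import *
s,m=st()
d=get_image('wrist');cv2.imwrite('pics/w17.png',d['img'][:,:,::-1]);crop(d,200,150,340,270,5.5,'w17z.png')
d=get_image('scene');crop(d,255,195,335,245,9.5,'s17.png')
```

```text
t 30.6 pos [ 0.496  -0.0702  0.148 ] F [-0.55 -0.58 -0.34] T [ 0.06 -0.01 -0.05] w 0.529
[[ 0.544 -0.001 -0.839]
 [ 0.839 -0.     0.544]
 [-0.001 -1.     0.001]]
[-0.376  0.052  0.48   1.926 -0.026  1.171  1.109]
```

View pics/w17z.png

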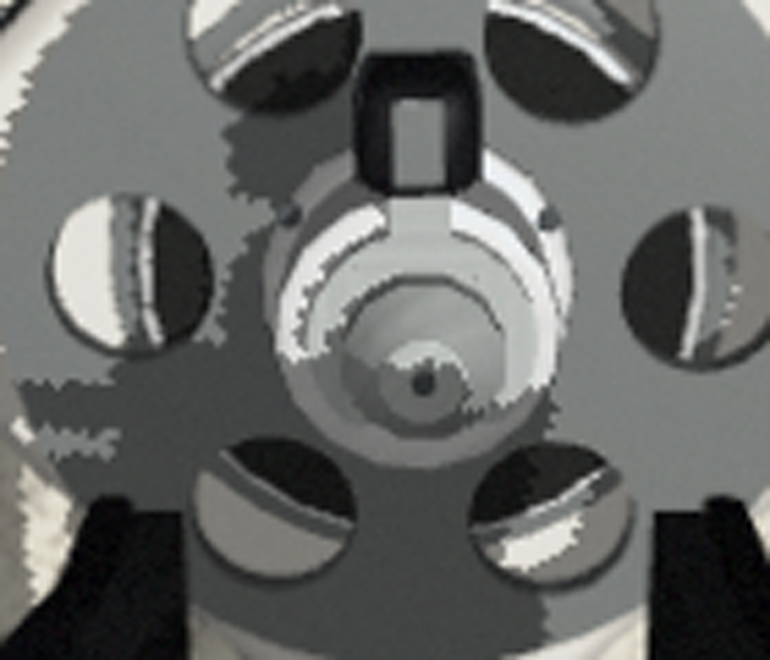

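View pics/s17.png

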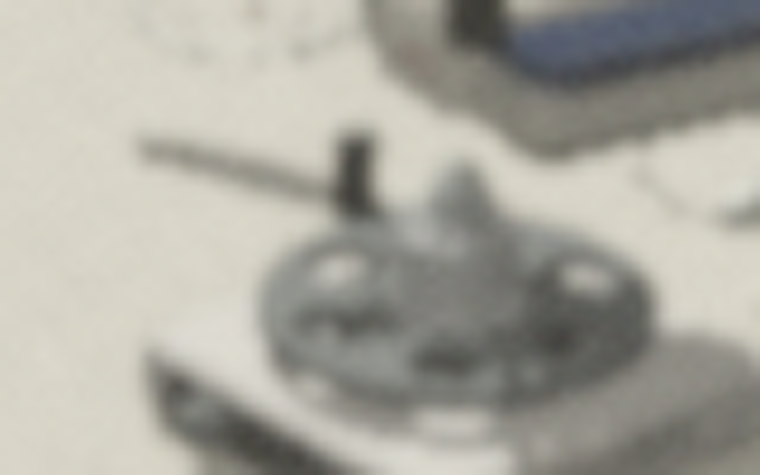

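Run:
```python
from h import *
s,m=st()
d=get_image('wrist');crop(d,240,170,312,240,11,'w18.png')
A=np.array([.4902,-.0665]);x=-m[:2,2]
im=cv2.resize(d['img'][170:240,240:312,::-1],None,fx=11,fy=11,interpolation=cv2.INTER_CUBIC)
# model overlay: tip center to anchor
import itertools
def draw(c,r,z,col,off):
    P=np.array([[c[0]+r*np.cos(a),c[1]+r*np.sin(a),z] for a in np.linspace(0,2*np.pi,60)])
    q=(proj(d,P,True)+off+.5-[240,170])*11-.5
    cv2.polylines(im,[q.astype(int).reshape(-1,1,2)],True,col,1)
tip=np.array([200+423.5/5.5-.5,150+381.5/5.5-.5])
for zt in (.0945,):
    off=tip-proj(d,[A[0],A[1],zt],True)[0];print('off',off)
    zu=zt-.015
    draw(A,.011,zu+.0065,(0,255,0),off);draw(A,.0155,zu,(0,0,255),off);draw(A,.02,zu-.004,(255,0,0),off)
    draw(A-x*.002,.0155,zu,(0,255,255),off)
cv2.imwrite('pics/w18o.png',im)
```

```text
t 30.7 pos [ 0.496  -0.0699  0.1483] F [-1.19 -0.02  0.45] T [-0.02  0.02  0.02] w 0.531
[[ 0.544 -0.001 -0.839]
 [ 0.839  0.     0.544]
 [-0.    -1.     0.001]]
[-0.376  0.051  0.48   1.926 -0.026  1.171  1.109]
off [2.22352731 1.34601756]
```

View pics/w18.png

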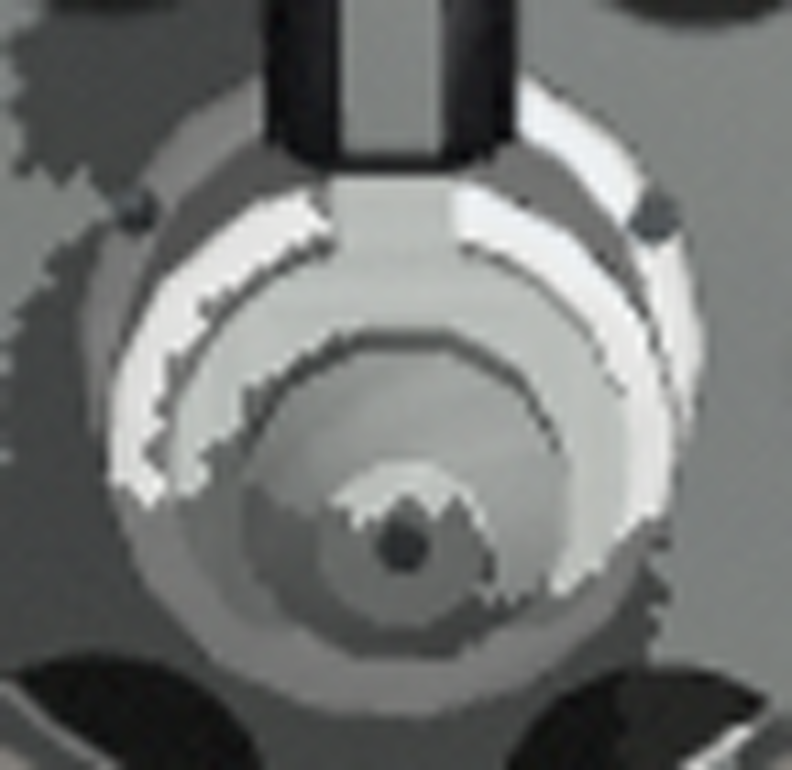

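View pics/w18o.png

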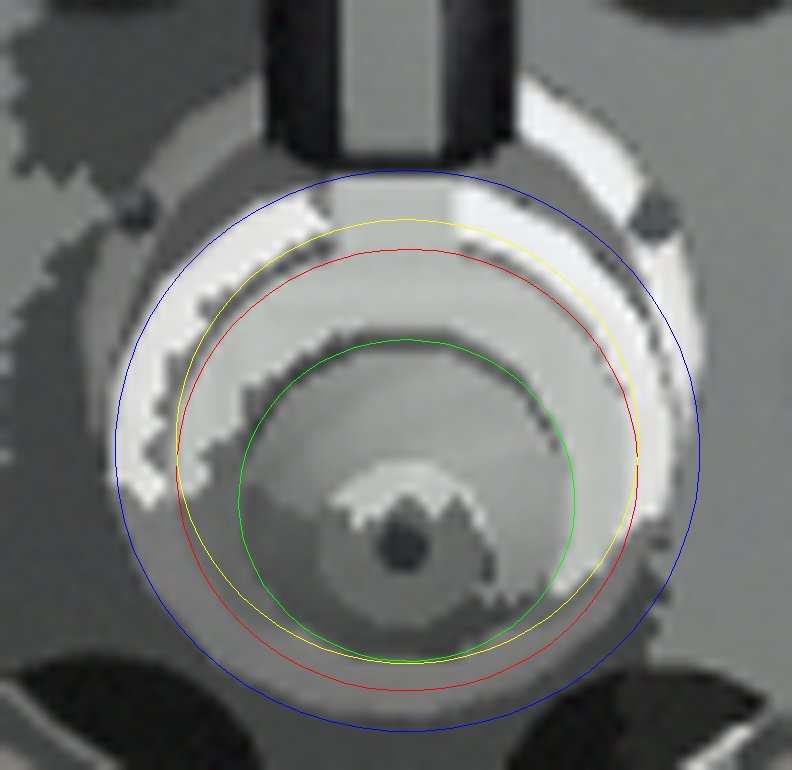

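Run:
```python
from bench import workorder
print(workorder.close_job())
```

```text
the job is handed in; nothing more can be done
None
```

The carousel is on the spindle, the horseshoe clip is locked in the groove, and I handed the job in at about 31 s of robot time. No verdict was reported.

- **Carousel:** I took it by the hub, lowered it over the spindle with no noticeable contact force, and let go on the plate. The pictures show it round the spindle and flat.
- **Clip:** I pressed the clip down on the hub until I estimated it lined up with the groove (estimated about 5–6 mm of plate travel), then slid it sideways. It passed under the head and touched the core at about 14.7 mm from the axis. The jaws spread at a peak of about 9.7 N at the wrist sensor, and the clip then butted firmly (4.8 N for 0.15 mm). I relieved the push before opening the fingers.
- **Last checks:**
  - After release, the wrist picture shows the clip's ring round the spindle under the head. My overlay puts it about 0.5 mm from centred, against the 2 mm limit.
  - The grip block stands upright and the arm is about 50 mm clear above the spindle.
- **Not measured directly:**
  - I had no reading of the plate's travel. I inferred it from tool height and camera estimates.
  - The wrist and top cameras disagreed by about 3–4 mm early on, so I relied on gripper and contact evidence where they differed.
  - I did not re-measure the bystanders at the end. I saw none moved in the pictures I looked at.

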